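Make up a coffee tray and an egg tray from the clean ware

ROBOT

A 7-joint arm with a two-finger parallel gripper is mounted at the origin on the work surface. World frame = base frame: x ahead of the robot, y to its left, z up, the work surface at z = 0. Lengths are in mm, angles in rad, forces in N, time in s.
With the tool pointing down it reaches from about 425 to 950 mm from the base axis. Payload 4.7 kg.
Tool frame: the origin (TCP) lies midway between the tips of the shut fingers; the grasp point (between the pads) lies grip_depth behind it (grip_depth is the distance from the TCP to the grasp point, in mm); z points along the fingers, y is the direction in which the jaws open and shut (so a half turn about z gives the same grasp; the last joint's range is limited). The gripper opens to 85 mm and grips with 20 to 120 N. Pads are 22 mm wide; open, the fingers measure 114 mm over their backs; the gripper's body (76 mm by 85 mm) begins 54 mm behind the grasp point. The pads swing forward as they close: fully open they stand 13 mm farther back than shut.
Start: joints at [-1.179, 0.469, -0.049, 1.532, 0.024, 1.141, -0.082], TCP at [275.694, 616.152, 207.435] pointing down, gripper open.
Joint ranges: [-2.59, 2.59], [-0.33, 1.99], [-1.39, 1.29], [0.1, 2.45], [-1.04, 4.18], [0.21, 1.99], [-2.66, 2.66]. Speed limits (rad/s): [2.57, 2.57, 3.14, 3.14, 3.14, 3.14, 3.14].

INTERFACE

Orientations are given as a rotation vector (axis times angle).
In Python, from rig import * gives the robot as it stands.
- The arm moves only by the tool play_rows, never from a script. Its argument "deltas" is text: rows parted by semicolons, each of 7 numbers parted by spaces: the opening, from -1 (shut) to 1 (fully open), then the shift along the world's x, y, z in m, then the turn, a rotation vector about the world's x, y, z in rad. A call has 1 to 20 rows; each row shifts and turns the pose as measured when the row begins; what a row does not reach is not made up. A row lasts 1/10 s, in which the tool goes at most 50 mm and 8.59 degrees, less where a joint would pass 70% of its speed; a pose out of reach is approached as far as the arm can. A call with a gripper value outside its range is refused whole. The fingers move at their own pace and stop on an object; "force" is the grip in N (left out, the last holds). Time passes only in rows, so rows that do not move let the fingers close. It gives the time, the measured TCP pose, the force and the opening at its end, in the units of the state.
- get_obs(): the state, without advancing time (a new reading comes with each control period).
- snapshot(name): name is "side" or "top" or "wrist"; returns a dict with "img" (400x640x3 uint8, red, green, blue), "fx", "fy", "cx", "cy" (pixels), "xyz" and "attitude" of the camera in the world. Camera axes: x right, y down, z forward; pixel columns grow to the right and rows downward; lengths in mm; the calibration is good to about 2 mm. A picture is of the moment at which its call begins. There is no depth.
- close_job(): hands the job in, once; it reports no verdict.
The state is a dict: "clock": time; "joint_positions": joint angles; "joint_velocities": joint speeds; "joint_efforts": joint torques, N m; "position": TCP position; "tcp_rot": TCP orientation; "wrist_force": force on the tool from outside, world axes, zero at the start; "ft_torque": the same for the moment, N m; "gripper_width": finger opening in mm.
Only numpy, scipy, OpenCV 4.12 (cv2) and the standard library are available. Lean on these libraries where they do the work, as an engineer would, in place of code of your own. Each camera call takes 0.05 s, during which the arm holds its last target.

TASK

Make up the two trays from the clean ware standing on the dish-room table: on the oblong tray, the small coffee cup on the saucer with the milk jug and the sugar pot standing on the tray beside it; on the round tray, the egg cup and the salt shaker. Set each piece down gently and leave it upright and flat on its base inside the rim, the cup centred on the saucer. Leave the big mug and the pepper mill standing where they are.

Things in the scene. Friction and masses are not known exactly. Their poses are not given: they have to be found in the camera images.
- oblong_tray: black oblong serving tray with a low upright rim, 190 x 290 mm, lying on the table and not moving; origin at the centre of its underside, y along its long side, z up. Floor 4 mm thick (top at z = 4 mm), rim 8 mm thick and 16 mm high overall. Lies left or right of the middle in front of the robot, its long side roughly sideways.
- round_tray: black round serving tray, 240 mm across, lying on the table and not moving; origin at the centre of its underside, z up. Floor 4 mm thick, upright rim 7 mm thick and 16 mm high overall. Lies on the other side from the oblong tray.
- saucer: white china saucer, 110 mm across and 14 mm high, loose, already laid on the oblong tray towards the tray's +y end; origin at the centre of its underside. Flat well 60 mm across in the middle, 6 mm above its underside, then rising to the rim.
- coffee_cup: small white china coffee cup, open, 58 mm high, 62 mm across (straight-sided from 24 mm up to the rim, narrowing below to a 42 mm foot), 130 g or so; origin at the centre of its foot, z up. A small handle stands out at its +y side to 52 mm from the axis, so take it across x. Its handle points roughly to the robot's left (within 30 degrees).
- milk_jug: small open stainless steel milk jug, 72 mm high, nearly straight-sided, 56 to 60 mm across, foot 54 mm, 150 g or so; origin at the centre of its underside, z up. Wire handle at its +y side to 50 mm from the axis, short spout lip at the top of its -y side to 40 mm, so take it across x. Its handle points roughly to the robot's left (within 30 degrees).
- sugar_pot: round white china sugar pot with its lid fixed on: body 62 mm across and straight-sided from 14 to 44 mm up (foot 48 mm), lid edge 65 mm across at 46 to 50 mm, small round knob 18 mm across on top to 74 mm; 240 g or so; no handle. Origin at the centre of its underside, z up.
- egg_cup: white china egg cup on a thin stem: foot 46 mm across, stem 17 mm, open bowl 47 mm across, straight-sided from 46 to 66 mm up (its top); 90 g or so. Origin at the centre of its foot, z up.
- salt_shaker: small stainless steel salt shaker, a plain upright cylinder 40 mm across with a domed top 43 mm across from 56 mm up, 79 mm high in all; 120 g or so. Origin at the centre of its underside, z up.
- big_mug: large white china mug, 88 mm high, 76 mm across, with a big handle at its +y side (to 69 mm from the axis, pointing roughly towards the robot); a bystander. Origin at the centre of its underside.
- pepper_mill: dark turned-wood pepper mill, 106 mm high, at most 54 mm across; a bystander. Origin at the centre of its underside.
Mind the look-alikes: they are no part of the job. Leave any green or turquoise look-alike of the sugar_pot alone.

How it is judged:
By the outcome, as a careful person would: the job done as asked, in the order asked, and still so for the second after the job is handed in, with the robot touching nothing.
It also fails if it takes over 138 s, if anything falls off the work surface, if the arm or the gripper's body presses on something with over 40 N, if the wrist force passes 120 N, or if a joint passes its speed limit or range.

## Working session

There is one attempt and no reset: what is moved stays moved. The work goes in short steps, Python scripts to look and compute and a tool call to move; the robot and the scene stay as the last step left them, time stands still between calls to the robot, and variables do not carry over. Pictures are saved under pics/ and viewed, and the job is handed in when it is done.

Besides the shell and the picture viewer there is one more tool, called after ">>>" as name(argument=value, ...) on one line, values as JSON. play_rows: Moves the arm, as the interface text tells. Its arguments: {"type":"object","properties":{"deltas":{"type":"string"},"force":{"type":"number"}},"required":["deltas"]}

```bash
ls; mkdir -p pics; python3 - <<'E'
from rig import *
import cv2
o=get_obs()
for k in o: print(k,o[k])
for n in ["side","top","wrist"]:
    s=snapshot(n); cv2.imwrite(f"pics/{n}0.png",s["img"][:,:,::-1])
    print(n,s["fx"],s["fy"],s["cx"],s["cy"],s["xyz"],s["attitude"])
E
```

```text
pics
clock 0.0
joint_positions [-1.17888383  0.46946265 -0.04857392  1.53366414  0.02411728  1.1409856
 -0.08231814]
joint_velocities [ 0.00038484 -0.00203722  0.00068832  0.00049703 -0.00064347  0.00092445
 -0.00133466]
joint_efforts [-7.98147848e-04 -5.10305572e+01 -4.70330031e-02 -2.37723416e+01
  1.06435354e-02  7.34943431e-03  9.46345295e-06]
position [275.49643627 615.54957453 206.35970378]
tcp_rot [-6.56077072e-01 -3.07200351e+00  2.99753476e-03]
wrist_force [-0.11345397 -0.29497687 -0.48562931]
ft_torque [ 0.0495893  -0.00208606 -0.02189849]
gripper_width 85.40843161252215
side 447.6121656871315 447.6121656871315 318.2429403895766 199.2637069586224 [ 221.28766534 -820.59930398  941.95779325] [-2.27392624  0.49765102 -0.1928283 ]
top 498.04333174675327 498.04333174675327 315.24088979303264 190.20793447851193 [ 486.13356931   51.78230858 1274.11574875] [-2.20251128  2.16291311 -0.07569466]
wrist 278.73382439419186 278.73382439419186 318.81713292278044 196.1846667351242 [201.96623576 648.87138827 372.6778004 ] [2.4028757  1.55494626 0.24753273]
```

View pics/top0.png

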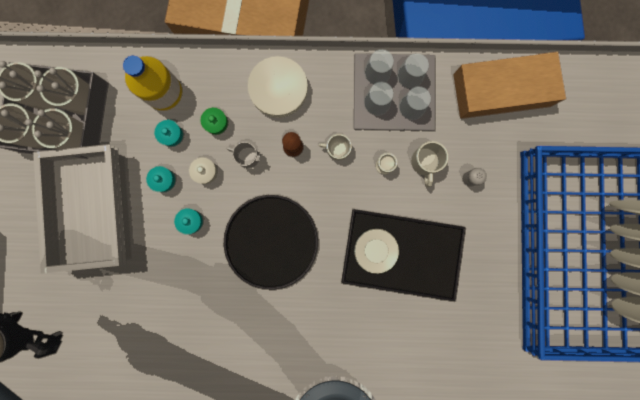

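View pics/side0.png

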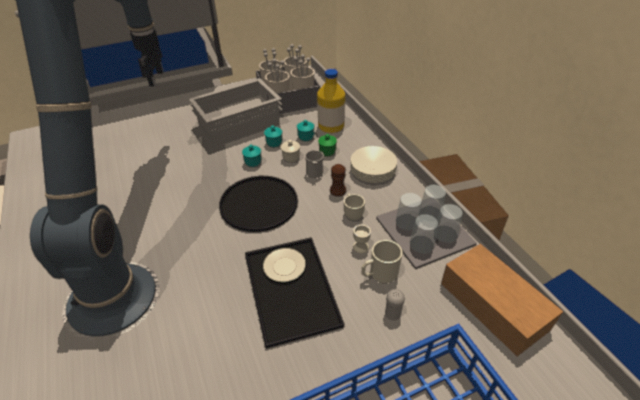

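View pics/wrist0.png

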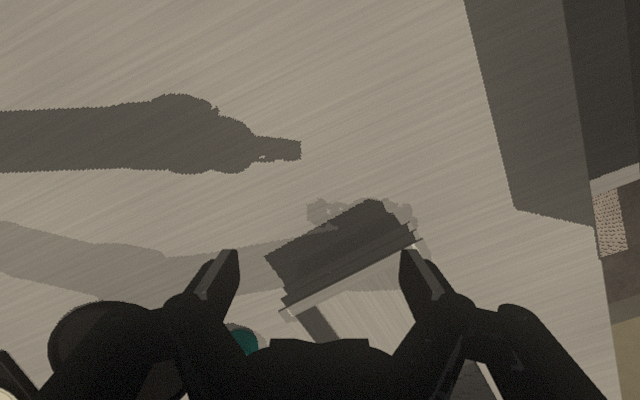

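Listing the top picture's candidates (pixels):
- **Sugar pot:** the white one at (202,170). Look-alikes are teal at (168,132), (160,179), (188,221) and green at (213,120).
- **Coffee cup:** (339,147). Look-alikes are the big mug (432,157) and the egg cup (387,162).
- **Milk jug:** steel, (246,154).
- **Salt shaker:** steel, (476,177). The look-alike is the dark pepper mill at (292,144).
- **Trays and saucer:** round tray (270,241), oblong tray (404,255), saucer (376,250).

Next I check these in close crops.

```bash
cat > h.py <<'E'
from rig import *
import numpy as np, cv2
from scipy.spatial.transform import Rotation as R
def ray(s,u,v):
    d=np.array([(u-s["cx"])/s["fx"],(v-s["cy"])/s["fy"],1.0])
    return np.array(s["xyz"],float), R.from_rotvec(s["attitude"]).as_matrix()@d
def onz(s,u,v,z):
    o,d=ray(s,u,v); return o+d*(z-o[2])/d[2]
def proj(s,p):
    q=R.from_rotvec(s["attitude"]).as_matrix().T@(np.asarray(p,float)-np.array(s["xyz"]))
    return np.array([s["cx"]+s["fx"]*q[0]/q[2], s["cy"]+s["fy"]*q[1]/q[2]])
def crop(s,x0,y0,x1,y1,k,name):
    c=s["img"][y0:y1,x0:x1,::-1]
    cv2.imwrite("pics/"+name,cv2.resize(c,None,fx=k,fy=k,interpolation=cv2.INTER_CUBIC))
E
python3 - <<'E'
from h import *
t=snapshot("top"); s=snapshot("side")
crop(t,140,100,360,250,3.6,"t_left.png")
crop(t,310,120,500,310,3.1,"t_right.png")
crop(s,230,110,430,330,2.7,"s_c.png")
np.save("t0.npy",t["img"]);np.save("s0.npy",s["img"])
for n,u,v,z in [("sugar",202,170,74),("jug",246,154,72),("cup",339,147,58),("egg",387,162,66),("mug",432,157,88),("salt",476,177,79),("pep",292,144,106),("round",270,241,16),("sauc",376,250,14)]:
    print(n,onz(t,u,v,z).round(0))
E
```

```text
sugar [618. 332.  74.]
jug [659. 227.  72.]
cup [682.   0.  58.]
egg [ 646. -117.   66.]
mug [ 657. -222.   88.]
salt [ 612. -330.   79.]
pep [680. 113. 106.]
round [448. 168.  16.]
sauc [430. -99.  14.]
```

View pics/t_left.png

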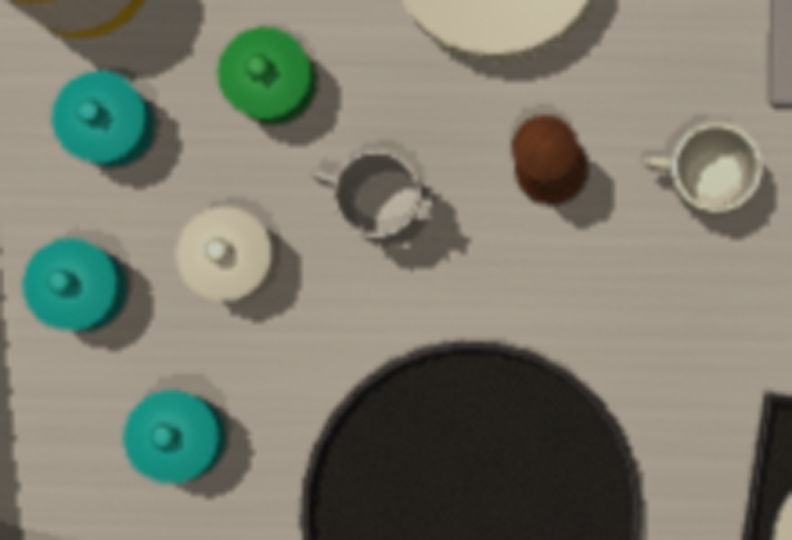

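View pics/t_right.png

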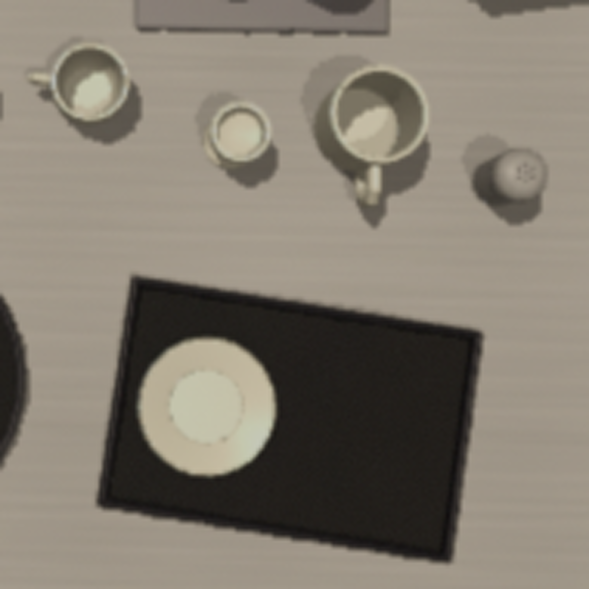

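View pics/s_c.png

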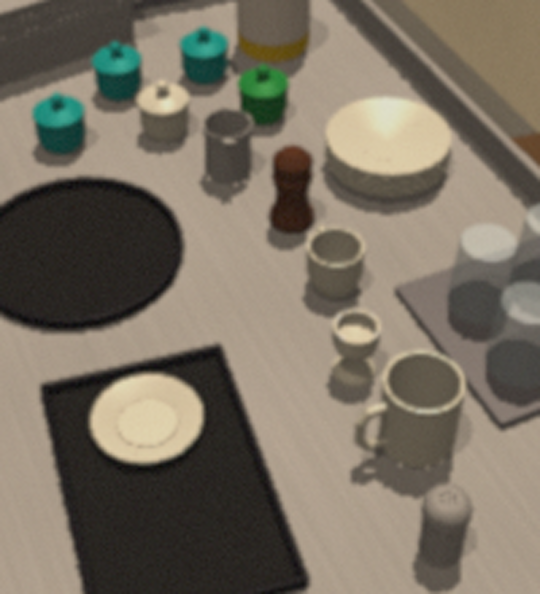

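The crops confirm the choices: the white pot at top (202,170), the steel jug with its handle to the left at (245,154), the small cup (339,147), the egg cup (387,163) and the salt with its holed dome (477,176). The mug's handle is at about (430,180). Now I measure precisely.

```bash
python3 - <<'E'
import rig
print([n for n in dir(rig) if not n.startswith('_')], getattr(rig,'grip_depth',None))
from h import *
t=snapshot("top"); s=snapshot("side")
k=8
def hough(u,v,r,z,name,w=26):
    x0,y0=int(u-w),int(v-w)
    g=cv2.cvtColor(t["img"],cv2.COLOR_RGB2GRAY)[y0:y0+2*w,x0:x0+2*w]
    g=cv2.resize(g,None,fx=k,fy=k,interpolation=cv2.INTER_CUBIC)
    c=cv2.HoughCircles(g,cv2.HOUGH_GRADIENT,1.5,4,param1=60,param2=10,minRadius=int(r*k*.93),maxRadius=int(r*k*1.07))
    if c is None: print(name,None);return
    for a in c[0][:3]:
        uu=x0+(a[0]+.5)/k-.5; vv=y0+(a[1]+.5)/k-.5
        p=onz(t,uu,vv,z); print(name,(round(uu,2),round(vv,2)),"r mm",round(a[2]/k/498*(1274-z),1),p.round(1),"side px",proj(s,p).round(1))
for n,u,v,z,r in [("sugar",202,170,48,32.5),("jug",245,154,72,29),("cup",339,147,58,31),("egg",387,162,66,23.5),("mug",432,157,88,38),("salt",477,176,60,21.5),("sauc",376,250,14,55),("round",270,241,16,120)]:
    hough(u,v,r*498/(1274-z),z,n,w=60 if n=="round" else 32 if n=="sauc" else 22)
# oblong tray
g=t["img"].max(axis=2).astype(np.uint8)
m=(g<60).astype(np.uint8); m[:, :330]=0; m[:, 480:]=0; m[:195]=0;m[320:]=0
cs,_=cv2.findContours(m,cv2.RETR_EXTERNAL,cv2.CHAIN_APPROX_NONE)
c=max(cs,key=cv2.contourArea)
# outer rim top corners
rc=cv2.minAreaRect(c); print(rc)
bp=cv2.boxPoints(rc); W=[onz(t,*p,16)[:2] for p in bp]; print(np.round(W,1), "ctr",np.mean(W,axis=0).round(1),[np.linalg.norm(W[i]-W[i-1]).round(1) for i in range(4)])
# handle pixels
m=(t["img"].max(axis=2)<60).astype(np.uint8); m[:,320:]=0;m[:, :215]=0;m[:185]=0;m[300:]=0
cs,_=cv2.findContours(m,cv2.RETR_EXTERNAL,cv2.CHAIN_APPROX_NONE)
c=max(cs,key=cv2.contourArea); (u,v),r=cv2.minEnclosingCircle(c); print("round",u,v,r*1258/498,onz(t,u,v,16))
E
```

```text
['IKError', 'close_job', 'get_obs', 'grip_depth', 'snapshot'] 18.700000000000003
sugar (np.float32(201.59), np.float32(169.78)) r mm 32.7 [621.  339.1  48. ] side px [289.7 146.9]
sugar (np.float32(201.03), np.float32(169.78)) r mm 33.5 [621.  340.5  48. ] side px [289.5 146.7]
sugar (np.float32(200.47), np.float32(169.78)) r mm 34.5 [620.9 341.9  48. ] side px [289.4 146.5]
jug (np.float32(244.41), np.float32(153.97)) r mm 27.5 [658.9 230.6  72. ] side px [312.8 156. ]
jug (np.float32(243.84), np.float32(153.97)) r mm 28.0 [658.9 231.9  72. ] side px [312.6 155.8]
jug (np.float32(244.78), np.float32(153.59)) r mm 27.9 [659.8 229.7  72. ] side px [313.2 156.1]
cup (np.float32(338.59), np.float32(145.66)) r mm 31.0 [685.7   1.1  58. ] side px [353.5 201.3]
cup (np.float32(338.97), np.float32(146.97)) r mm 29.0 [6.824e+02 1.000e-01 5.800e+01] side px [352.7 201.9]
cup (np.float32(338.22), np.float32(146.03)) r mm 29.6 [684.7   2.   58. ] side px [353.1 201.2]
egg (np.float32(387.53), np.float32(161.78)) r mm 23.4 [ 646.8 -118.6   66. ] side px [361.5 231.2]
egg (np.float32(387.72), np.
[... 839 characters left out ...]
   14. ] side px [284.3 266. ]
round (np.float32(270.41), np.float32(241.97)) r mm 120.0 [445.2 167.1  16. ] side px [257.3 200.8]
round (np.float32(270.78), np.float32(241.59)) r mm 120.3 [446.1 166.2  16. ] side px [257.7 200.9]
round (np.float32(270.97), np.float32(242.34)) r mm 120.4 [444.2 165.7  16. ] side px [257.2 201.1]
((403.43670654296875, 255.0333709716797), (115.14025115966797, 75.00933074951172), 9.05788803100586)
[[ 346.4  -11. ]
 [ 531.9  -38.1]
 [ 491.5 -324.8]
 [ 307.  -294.7]] ctr [ 419.2 -167.2] [np.float64(286.5), np.float64(187.6), np.float64(289.5), np.float64(187.0)]
round 270.5367431640625 241.91189575195312 118.83965261681492 [445.29936509 166.81237779  16.        ]
```

```bash
python3 - <<'E'
from h import *
t=snapshot("top"); s=snapshot("side")
for n,u,v,z,c in [("cup",321.9,144.8,40,(684,1)),("jug",228.3,149.2,55,(659,230))]:
    p=onz(t,u,v,z)[:2]-c; print(n,p.round(1),np.linalg.norm(p).round(1),"yaw(handle from +y, ccw)",np.degrees(np.arctan2(-p[0],p[1])).round(1))
for z in (60,70,79): print("salt",onz(t,477.4-.4,175.7,z).round(1),proj(s,onz(t,477.,175.7,z)))
# closest point of rays
o1,d1=ray(t,477,175.7); o2,d2=ray(s,395,297)
A=np.array([d1,-d2]).T; q=np.linalg.lstsq(A,o2-o1,rcond=None)[0]; print("salt tri",(o1+d1*q[0]).round(1),(o2+d2*q[1]).round(1))
o=get_obs(); M=R.from_rotvec(o["tcp_rot"]).as_matrix(); print(M.round(3)); 
E
```

```text
cup [ 6.1 41.1] 41.6 yaw(handle from +y, ccw) -8.4
jug [13.5 43.2] 45.3 yaw(handle from +y, ccw) -17.3
salt [ 617.2 -338.5   60. ] [395.13412111 299.81315512]
salt [ 616.1 -335.3   70. ] [394.42934373 296.40738983]
salt [ 615.1 -332.4   79. ] [393.78924102 293.31415826]
salt tri [ 616.3 -335.9   68. ] [ 617.2 -336.3   68.3]
[[-0.913  0.408 -0.   ]
 [ 0.408  0.913 -0.   ]
 [ 0.    -0.    -1.   ]]
```

>>> play_rows(deltas="1 0.023 -0.034 0 0 0 -0.072;1 0.023 -0.034 0 0 0 -0.072;1 0.023 -0.034 0 0 0 -0.072;1 0.023 -0.034 0 0 0 -0.072;1 0.023 -0.034 0 0 0 -0.072;1 0.023 -0.034 0 0 0 -0.072;1 0.023 -0.034 0 0 0 -0.072;1 0.023 -0.034 0 0 0 -0.072;1 0.023 -0.034 0 0 0 -0.072;1 0.023 -0.034 0 0 0 -0.072;1 0.023 -0.034 0 0 0 -0.072;1 0.023 -0.034 0 0 0 -0.072;1 0.023 -0.034 0 0 0 -0.072;1 0.023 -0.034 0 0 0 -0.072;1 0.023 -0.034 0 0 0 -0.072;1 0.023 -0.034 0 0 0 -0.072;1 0.023 -0.034 0 0 0 -0.072;1 0 0 0 0 0 0", force=30)

```text
clock: 2.25
position: [674.1, 14.2, 210.9]
tcp_rot: [2.343, 2.083, 0.018]
wrist_force: [-0.5, -0.3, -0.2]
gripper_width: 85.4
```

```bash
cat >> h.py <<'E'
def st(tx=None,ty=None,tz=None,ang=None):
    """state, and the remaining shift to a target TCP; ang = wanted tool-y direction, deg"""
    o=get_obs(); p=np.array(o["position"]); M=R.from_rotvec(o["tcp_rot"]).as_matrix()
    a=np.degrees(np.arctan2(M[1,1],M[0,1]))
    print("t",round(o["clock"],2),"p",p.round(1),"toolyang",a.round(2),"tilt z",M[:,2].round(4),"w",round(o["gripper_width"],1),"F",np.round(o["wrist_force"],1),"q",np.round(o["joint_positions"],2))
    if tx is not None: print(" shift",(np.array([tx,ty,tz])-p).round(1))
    if ang is not None:
        Mt=np.array([[np.sin(np.radians(b:=ang)),np.cos(np.radians(ang)),0],[-np.cos(np.radians(ang)),np.sin(np.radians(ang)),0],[0,0,-1]])
        print(" turn",R.from_matrix(Mt@M.T).as_rotvec().round(4), "alt",R.from_matrix(Mt@np.diag([-1,-1,1])@M.T).as_rotvec().round(4))
    return o
E
python3 - <<'E'
from h import *
st(684,1,206,-8.4)
w=snapshot("wrist"); cv2.imwrite("pics/w1.png",w["img"][:,:,::-1])
for p in [(684,1,58),(684,1,0)]: print(proj(w,p))
E
```

```text
t 2.25 p [674.1  14.2 210.9] toolyang -6.72 tilt z [ 0.0128  0.0026 -0.9999] w 85.4 F [-0.5 -0.3 -0.2] q [-0.38  0.48  0.42  1.56 -0.21  1.13 -0.02]
 shift [  9.9 -13.2  -4.9]Traceback (most recent call last):
  File "<stdin>", line 2, in <module>
  File "h.py", line 23, in st
    print(" turn",R.from_matrix(Mt@M.T).as_rotvec().round(4), "alt",R.from_matrix(Mt@np.diag([-1,-1,1])@M.T).as_rotvec().round(4))
                  ~~~~~~~~~~~~~^^^^^^^^
  File "scipy/spatial/transform/_rotation.pyx", line 1143, in scipy.spatial.transform._rotation.Rotation.from_matrix
ValueError: Non-positive determinant (left-handed or null coordinate frame) in rotation matrix 0: [[ 0.96530942 -0.26084582  0.01171273]
 [-0.26079244 -0.96537686 -0.00590164]
 [-0.01284661 -0.00264232  0.99991399]].
```

```bash
sed -i 's/Mt=np.array.*/a_=np.radians(ang); Mt=np.array([[-np.sin(a_),np.cos(a_),0],[np.cos(a_),np.sin(a_),0],[0,0,-1.0]])/' h.py
python3 - <<'E'
from h import *
st(684,1,206,-8.4)
w=snapshot("wrist"); cv2.imwrite("pics/w1.png",w["img"][:,:,::-1])
for p in [(684,1,58),(684,1,0)]: print(proj(w,p))
E
```

```text
t 2.25 p [674.1  14.2 210.9] toolyang -6.72 tilt z [ 0.0128  0.0026 -0.9999] w 85.4 F [-0.5 -0.3 -0.2] q [-0.38  0.48  0.42  1.56 -0.21  1.13 -0.02]
 shift [  9.9 -13.2  -4.9]
 turn [-0.0025  0.0129 -0.0293] alt [-0.0201 -0.0038  3.1122]
[327.0234694  186.33616653]
[325.33484264 174.80381272]
```

View pics/w1.png

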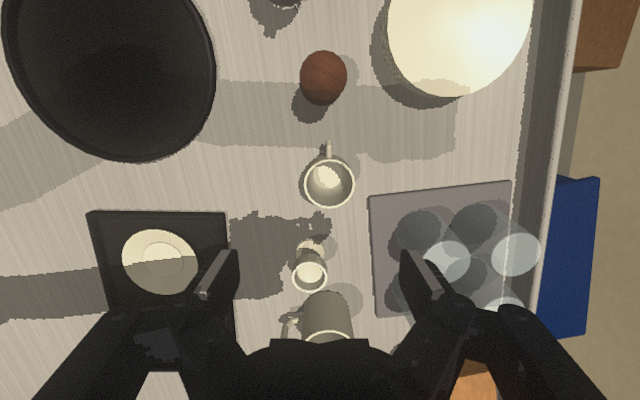

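Wrist view: the cup rim is at (329,183) against a predicted (327,186), about 3 mm off, with its handle pointing image-up (+y). The cup's position averages to (685.5, 2.5). I move above it, then down.

>>> play_rows(deltas="1 0.0055 -0.0055 -0.03 -0.001 0.006 0;1 0.0055 -0.0055 -0.035 -0.001 0.006 0;1 0 0 -0.03 0 0 0;1 0 0 -0.02 0 0 0;1 0 0 0 0 0 0")

```text
clock: 2.8
position: [683.3, 15.1, 93.5]
tcp_rot: [-2.327, -2.1, -0.012]
wrist_force: [0.4, -0.1, 0.7]
gripper_width: 85.6
```

```bash
python3 - <<'E'
from h import *
st(685.5,2.5,20,-6.5)
E
```

```text
t 2.8 p [683.3  15.1  93.5] toolyang -5.86 tilt z [ 0.0012  0.0106 -0.9999] w 85.6 F [ 0.4 -0.1  0.7] q [-0.33  0.61  0.38  1.64 -0.27  0.95  0.04]
 shift [  2.2 -12.6 -73.5]
 turn [-0.0106  0.0012 -0.0111] alt [-1.9000e-03 -1.6500e-02  3.1304e+00]
```

>>> play_rows(deltas="1 0.002 -0.007 0 -0.005 0 -0.006;1 0 -0.006 0 -0.005 0 -0.005;1 0 0 0 0 0 0;1 0 0 0 0 0 0")

```text
clock: 3.2
position: [687.3, 3.8, 97.8]
tcp_rot: [2.338, 2.093, 0.01]
wrist_force: [0.6, 0.8, -0.2]
gripper_width: 85.5
```

```bash
python3 - <<'E'
from h import *
st(685.5,2.5,20,-6.5)
w=snapshot("wrist"); cv2.imwrite("pics/w2.png",w["img"][:,:,::-1])
for p in [(685.5,2.5,58)]: print(proj(w,p))
E
```

```text
t 3.2 p [687.3   3.8  97.8] toolyang -6.33 tilt z [ 0.0068  0.0017 -1.    ] w 85.5 F [ 0.6  0.8 -0.2] q [-0.33  0.61  0.39  1.63 -0.27  0.95  0.04]
 shift [ -1.8  -1.3 -77.8]
 turn [-0.0017  0.0068 -0.003 ] alt [-1.0700e-02 -2.6000e-03  3.1385e+00]
[316.76100348 213.10225758]
```

View pics/w2.png

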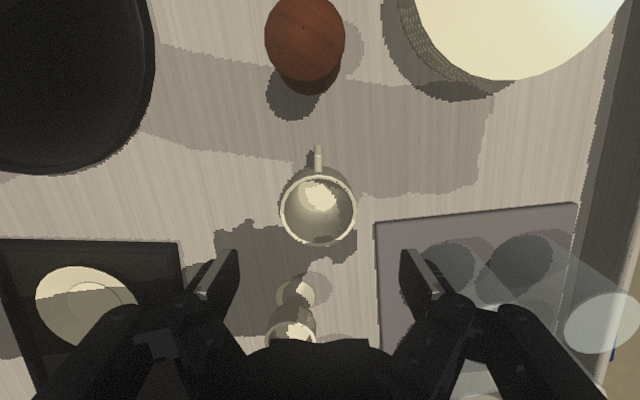

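>>> play_rows(deltas="1 -0.001 0.001 -0.03 0 0.003 0;1 0 0 -0.025 0 0.003 0;1 0 0 -0.015 0 0 0;1 0 0 -0.006 0 0 0;1 0 0 0 0 0 0")

```text
clock: 3.75
position: [689.7, 5.0, 24.3]
tcp_rot: [2.337, 2.093, 0.015]
wrist_force: [-0.5, -0.1, 0.1]
gripper_width: 85.4
```

```bash
python3 - <<'E'
from h import *
st(686,4.5,20,-6.5); st(686,4.5,20,-6.5)
E
```

```text
t 3.75 p [689.7   5.   24.3] toolyang -6.32 tilt z [ 0.0101  0.0029 -0.9999] w 85.4 F [-0.5 -0.1  0.1] q [-0.3   0.69  0.35  1.67 -0.31  0.83  0.07]
 shift [-3.7 -0.5 -4.3]
 turn [-0.0028  0.0101 -0.0032] alt [-0.0159 -0.0045  3.1384]
t 3.75 p [689.7   5.   24.3] toolyang -6.32 tilt z [ 0.0101  0.0029 -0.9999] w 85.4 F [-0.5 -0.1  0.1] q [-0.3   0.69  0.35  1.67 -0.31  0.83  0.07]
 shift [-3.7 -0.5 -4.3]
 turn [-0.0028  0.0101 -0.0032] alt [-0.0159 -0.0045  3.1384]
```

>>> play_rows(deltas="1 -0.0035 0 -0.004 -0.002 0.009 0;1 0 0 0 0 0 0;0.6 0 0 0 0 0 0;0.5 0 0 0 0 0 0;0.4 0 0 0 0 0 0;0.2 0 0 0 0 0 0;0 0 0 0 0 0 0;-0.2 0 0 0 0 0 0;-0.2 0 0 0 0 0 0", force=30)

```text
clock: 4.65
position: [688.2, 4.9, 23.7]
tcp_rot: [2.338, 2.093, 0.008]
wrist_force: [-0.0, -1.2, 0.4]
gripper_width: 59.4
```

```bash
python3 - <<'E'
from h import *
st(686,4.5,20,-6.5)
E
```

```text
t 4.65 p [688.2   4.9  23.7] toolyang -6.32 tilt z [ 0.0061  0.0011 -1.    ] w 59.4 F [-0.  -1.2  0.4] q [-0.3   0.69  0.35  1.67 -0.31  0.83  0.07]
 shift [-2.2 -0.4 -3.7]
 turn [-0.0011  0.0061 -0.0032] alt [-9.6000e-03 -1.7000e-03  3.1384e+00]
```

>>> play_rows(deltas="-0.2 0 0 0 0 0 0;-0.2 0 0 0 0 0 0")

```text
clock: 4.85
position: [688.2, 4.8, 23.7]
tcp_rot: [2.338, 2.093, 0.008]
wrist_force: [-0.2, -0.1, -0.4]
gripper_width: 58.9
```

```bash
python3 - <<'E'
from h import *
st(686,4.5,20,-6.5)
w=snapshot("wrist"); cv2.imwrite("pics/w3.png",w["img"][:,:,::-1])
E
```

```text
t 4.85 p [688.2   4.8  23.7] toolyang -6.32 tilt z [ 0.006   0.0011 -1.    ] w 58.9 F [-0.2 -0.1 -0.4] q [-0.3   0.69  0.35  1.67 -0.31  0.83  0.07]
 shift [-2.2 -0.3 -3.7]
 turn [-0.0011  0.006  -0.0031] alt [-9.4000e-03 -1.7000e-03  3.1385e+00]
```

View pics/w3.png

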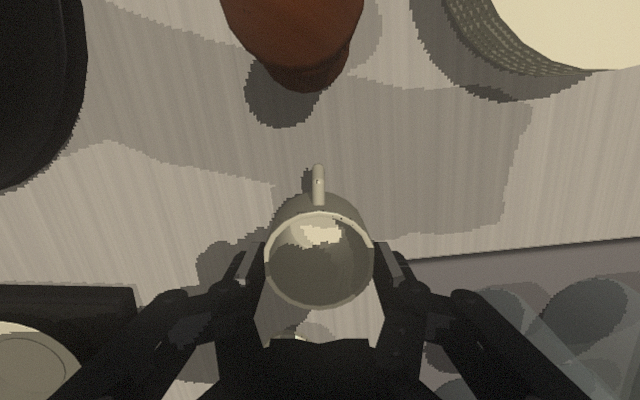

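```bash
python3 - <<'E'
from h import *
w=snapshot("wrist")
g=cv2.cvtColor(w["img"],cv2.COLOR_RGB2GRAY)
c=cv2.HoughCircles(g,cv2.HOUGH_GRADIENT,1.5,4,param1=80,param2=15,minRadius=48,maxRadius=60)
for a in c[0][:4]: print(a, onz(w,a[0],a[1],58).round(1))
print(proj(w,(688.2,4.8,58)), proj(w,(719,4.8,58)))
print(onz(w,319.5,259.5,58))
E
```

```text
[317.25 251.25  59.1 ] [687.6  11.   58. ]
[318.75 267.75  57.45] [687.2   0.8  58. ]
[312.75 260.25  49.2 ] [684.5   5.8  58. ]
[321.75 260.25  49.2 ] [689.4   5.3  58. ]
[319.72456104 261.1991612 ] [376.73215968 255.39735099]
[688.19538624   5.85168169  58.        ]
```

>>> play_rows(deltas="-0.2 0 0 0.01 0 0 0;-0.2 0 0 0.02 0 0 0;-0.2 0 0 0.03 0 0 0;-0.2 -0.01 -0.004 0.02 0 0 0;-0.2 -0.02 -0.008 0 0 0 0;-0.2 -0.022 -0.009 0 0 0 0;-0.2 -0.022 -0.009 0 0 0 0;-0.2 -0.022 -0.009 0 0 0 0;-0.2 -0.022 -0.009 0 0 0 0;-0.2 -0.022 -0.009 0 0 0 0;-0.2 -0.022 -0.009 0 0 0 0;-0.2 -0.022 -0.009 0 0 0 0;-0.2 -0.022 -0.009 0 0 0 0;-0.2 -0.022 -0.009 0 0 0 0;-0.2 -0.015 -0.005 0 0 0 0;-0.2 -0.006 -0.002 0 0 0 0;-0.2 0 0 0 0 0 0;-0.2 0 0 0 0 0 0")

```text
clock: 6.75
position: [433.7, -98.5, 117.6]
tcp_rot: [2.332, 2.087, 0.03]
wrist_force: [-0.0, 0.6, -1.3]
gripper_width: 59.2
```

```bash
python3 - <<'E'
from h import *
st(429,-100.5,100,-6.5)
w=snapshot("wrist"); cv2.imwrite("pics/w4.png",w["img"][:,:,::-1])
E
```

```text
t 6.75 p [433.7 -98.5 117.6] toolyang -6.36 tilt z [ 0.0228  0.0037 -0.9997] w 59.2 F [-0.   0.6 -1.3] q [-0.27  0.2   0.46  2.19 -0.14  0.75  0.18]
 shift [ -4.7  -2.  -17.6]
 turn [-0.0037  0.0228 -0.0026] alt [-0.0357 -0.0058  3.1388]
```

View pics/w4.png

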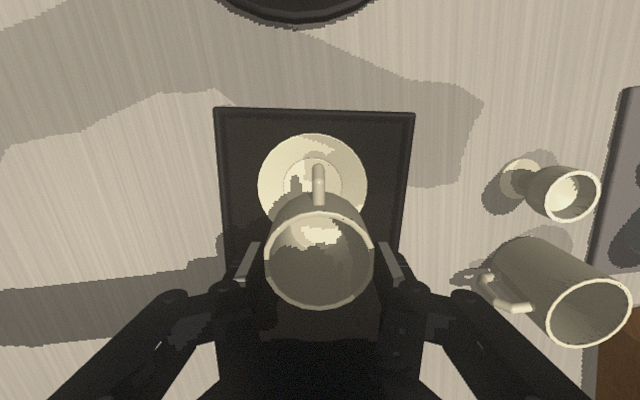

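```bash
cat >> h.py <<'E'
def arcfit(s,z,u0,v0,r_mm,amin,amax,lo=0.8,hi=1.2,pol=None):
    """find strongest bright->dark radial edge from (u0,v0) at angles (deg, image, ccw from right), cast on plane z, fit circle of fixed r"""
    from scipy.optimize import least_squares
    g=cv2.GaussianBlur(cv2.cvtColor(s["img"],cv2.COLOR_RGB2GRAY),(3,3),0).astype(np.float32)
    P=[]
    c0=onz(s,u0,v0,z); rp=np.linalg.norm(proj(s,c0+[r_mm,0,0])-[u0,v0])
    for a in np.radians(np.arange(amin,amax,3)):
        rr=np.arange(lo*rp,hi*rp,0.25)
        us=(u0+rr*np.cos(a)).astype(np.float32); vs=(v0-rr*np.sin(a)).astype(np.float32)
        p=cv2.remap(g,us[None],vs[None],cv2.INTER_LINEAR)[0]
        d=p[:-8]-p[8:]
        if pol is None: d=np.abs(d)
        else: d=d*pol
        i=d.argmax()
        if d[i]>15: P.append(onz(s,us[i+4],vs[i+4],z)[:2])
    P=np.array(P)
    f=least_squares(lambda c:np.hypot(*(P-c).T)-r_mm,c0[:2],loss="soft_l1",f_scale=1)
    fr=least_squares(lambda c:np.hypot(*(P-c[:2]).T)-c[2],[*c0[:2],r_mm],loss="soft_l1",f_scale=1)
    print("arc n",len(P),"ctr",f.x.round(1),"rms",np.sqrt(np.median(f.fun**2)).round(2),"free",fr.x.round(1))
    return f.x
E
python3 - <<'E'
from h import *
o=st(429,-100.5,100,-6.5)
w=snapshot("wrist")
arcfit(w,18,312,188,55,20,160,pol=1)
# cup rim at z = tcp + 58-23.7
z=o["position"][2]+58-23.7
arcfit(w,z,319.5,259.5,31,-150,-30); arcfit(w,z,319.5,259.5,31,0,360)
t=snapshot("top"); arcfit(t,18,376.3,250.3,55,0,360,pol=1)
t["img"]=np.load("t0.npy"); arcfit(t,18,376.3,250.3,55,0,360,pol=1)
for n,u,v,z,r in [("sugar",202,170,48,32.5),("jug",245,154,72,29),("cup",339,147,58,31),("egg",387,162,66,23.5),("mug",432,157,88,38),("salt",477,176,68,21)]:
    print(n); arcfit(t,z,u,v,r,0,360)
E
```

```text
t 6.8 p [433.9 -98.4 117.5] toolyang -6.34 tilt z [ 0.0227  0.0036 -0.9997] w 59.1 F [-0.1 -0.1 -0.5] q [-0.27  0.21  0.46  2.19 -0.14  0.75  0.18]
 shift [ -4.9  -2.1 -17.5]
 turn [-0.0036  0.0227 -0.0028] alt [-0.0356 -0.0056  3.1386]
arc n 47 ctr [429.2 -97.3] rms 0.17 free [429.3 -96.6  54.4]
arc n 40 ctr [432.8 -99.3] rms 0.14 free [ 432.7 -100.1   30.3]
arc n 120 ctr [432.8 -99.8] rms 0.56 free [432.7 -99.8  30.4]
arc n 88 ctr [428.3 -98.3] rms 0.45 free [428.4 -97.6  54.4]
arc n 120 ctr [428.2 -98.9] rms 0.3 free [428.2 -98.9  55.2]
sugar
arc n 116 ctr [620.5 338.9] rms 0.35 free [620.5 338.9  32.3]
jug
arc n 119 ctr [659.7 230. ] rms 1.73 free [659.4 230.4  27.5]
cup
arc n 120 ctr [681.3   1.4] rms 2.01 free [6.824e+02 5.000e-01 2.870e+01]
egg
arc n 112 ctr [ 645.8 -116.8] rms 1.56 free [ 645.6 -116.7   22.9]
mug
arc n 120 ctr [ 655.  -220.2] rms 2.18 free [ 655.9 -220.9   35.6]
salt
arc n 88 ctr [ 617.  -337.6] rms 0.41 free [ 616.9 -337.5   20.7]
```

>>> play_rows(deltas="-0.2 -0.004 0.001 -0.02 -0.003 0.012 0;-0.2 -0.002 0.001 -0.02 0 0.01 0;-0.2 0 0 -0.018 0 0 0;-0.2 0 0 0 0 0 0;-0.2 0 0 0 0 0 0")

```text
clock: 7.4
position: [432.1, -95.3, 58.0]
tcp_rot: [2.335, 2.098, 0.002]
wrist_force: [0.4, -0.3, -0.8]
gripper_width: 58.9
```

```bash
python3 - <<'E'
from h import *
o=st(429.2,-97.0,34,-6.5)
w=snapshot("wrist"); cv2.imwrite("pics/w5.png",w["img"][:,:,::-1])
print(proj(w,(429.2,-97.5,18)))
z=o["position"][2]+58-23.7
arcfit(w,z,319.5,259.5,31,0,360)
E
```

```text
t 7.4 p [432.1 -95.3  58. ] toolyang -6.1 tilt z [ 2.8e-03 -9.0e-04 -1.0e+00] w 58.9 F [ 0.4 -0.3 -0.8] q [-0.23  0.32  0.42  2.23 -0.22  0.63  0.25]
 shift [ -2.9  -1.7 -24. ]
 turn [ 0.0009  0.0027 -0.007 ] alt [-4.3000e-03  1.4000e-03  3.1346e+00]
[315.72238082 213.96295565]
arc n 120 ctr [431.5 -96.6] rms 0.51 free [431.5 -96.6  30.5]
```

View pics/w5.png

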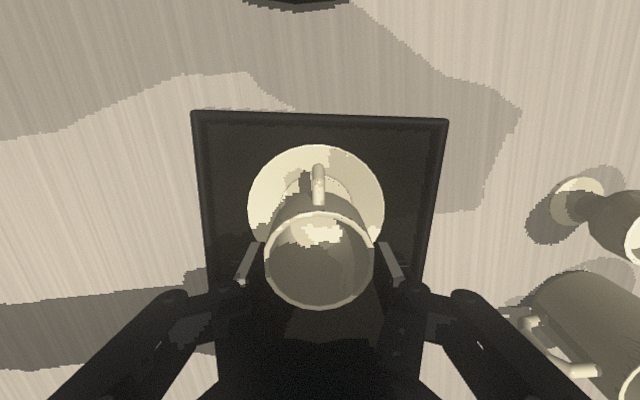

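```bash
python3 - <<'E'
from h import *
w=snapshot("wrist")
a=arcfit(w,18,315.7,213,55,10,170,pol=1)
a=arcfit(w,18,315.7,213,55,-10,190,lo=.9,hi=1.1,pol=1)
E
```

```text
arc n 54 ctr [429.2 -97.3] rms 0.15 free [429.2 -96.6  54.4]
arc n 67 ctr [429.2 -97.3] rms 0.2 free [429.3 -96.5  54.4]
```

>>> play_rows(deltas="-0.2 -0.003 -0.001 -0.008 0 0.002 0;-0.2 -0.001 -0.001 -0.005 0 0 0;-0.2 0 0 0 0 0 0;-0.2 0 0 0 0 0 0")

```text
clock: 7.9
position: [429.2, -97.5, 46.1]
tcp_rot: [2.333, 2.097, 0.006]
wrist_force: [-0.4, 0.0, -1.4]
gripper_width: 59.2
```

```bash
python3 - <<'E'
from h import *
o=st(429.2,-96.8,34,-6.5)
w=snapshot("wrist")
a=arcfit(w,18,*proj(w,(429.2,-97.2,18)),55,10,170,pol=1,lo=.9,hi=1.1)
z=o["position"][2]+58-23.7
arcfit(w,z,319.5,259.5,31,0,360)
E
```

```text
t 7.9 p [429.2 -97.5  46.1] toolyang -6.1 tilt z [ 5.5e-03 -5.0e-04 -1.0e+00] w 59.2 F [-0.4  0.  -1.4] q [-0.22  0.34  0.41  2.25 -0.24  0.59  0.27]
 shift [ -0.    0.7 -12.1]
 turn [ 0.0005  0.0055 -0.007 ] alt [-8.7000e-03  8.0000e-04  3.1346e+00]
arc n 54 ctr [429.2 -97.3] rms 0.16 free [429.3 -96.5  54.4]
arc n 120 ctr [428.6 -98.9] rms 0.52 free [428.5 -98.9  30.5]
```

>>> play_rows(deltas="-0.2 0 0.0015 -0.004 0 0.005 0;-0.2 0 0 -0.004 0 0 0;-0.2 0 0 -0.002 0 0 0;-0.2 0 0 0 0 0 0")

```text
clock: 8.35
position: [429.7, -95.8, 35.5]
tcp_rot: [2.335, 2.1, 0.001]
wrist_force: [0.2, -0.3, -1.6]
gripper_width: 58.8
```

```bash
python3 - <<'E'
from h import *
o=st(429.2,-96.8,34,-6.5)
w=snapshot("wrist")
z=o["position"][2]+58-23.7
arcfit(w,z,319.5,259.5,31,0,360)
E
```

```text
t 8.35 p [429.7 -95.8  35.5] toolyang -6.08 tilt z [ 1.e-03 -4.e-04 -1.e+00] w 58.8 F [ 0.2 -0.3 -1.6] q [-0.21  0.36  0.4   2.25 -0.26  0.57  0.28]
 shift [-0.5 -1.  -1.5]
 turn [ 0.0004  0.001  -0.0073] alt [-1.5000e-03  7.0000e-04  3.1343e+00]
arc n 120 ctr [429.1 -97.2] rms 0.53 free [429.  -97.2  30.4]
```

Centred to within about 0.5 mm. I lower gently to contact.

>>> play_rows(deltas="-0.2 0 0 -0.0015 0 0 0;-0.2 0 0 -0.001 0 0 0;-0.2 0 0 0 0 0 0")

```text
clock: 8.7
position: [429.8, -96.0, 33.7]
tcp_rot: [2.336, 2.1, 0.001]
wrist_force: [-0.8, 0.4, -0.6]
gripper_width: 59.1
```

>>> play_rows(deltas="-0.2 0 0 -0.0015 0 0 0;-0.2 0 0 0 0 0 0")

```text
clock: 8.9
position: [430.1, -96.1, 33.9]
tcp_rot: [-2.337, -2.099, -0.003]
wrist_force: [0.4, 0.5, -1.2]
gripper_width: 59.2
```

>>> play_rows(deltas="-0.2 0 0 -0.002 0 0 0;-0.2 0 0 -0.002 0 0 0")

```text
clock: 9.1
position: [430.4, -96.1, 33.3]
tcp_rot: [-2.335, -2.097, -0.007]
wrist_force: [-10.5, 1.5, 38.0]
gripper_width: 59.1
```

>>> play_rows(deltas="-0.2 0 0 0 0 0 0")

```text
clock: 9.2
position: [430.7, -96.2, 34.1]
tcp_rot: [-2.336, -2.097, -0.009]
wrist_force: [0.2, 0.3, -1.2]
gripper_width: 59.4
```

```bash
python3 - <<'E'
from h import *
o=st(429.2,-96.8,34,-6.5)
E
```

```text
t 9.2 p [430.7 -96.2  34.1] toolyang -6.18 tilt z [ 0.0023  0.0056 -1.    ] w 59.4 F [ 0.2  0.3 -1.2] q [-0.2   0.37  0.39  2.25 -0.27  0.57  0.29]
 shift [-1.5 -0.6 -0.1]
 turn [-0.0056  0.0023 -0.0056] alt [-0.0036 -0.0087  3.136 ]
```

```bash
python3 - <<'E'
from h import *
o=st()
w=snapshot("wrist"); cv2.imwrite("pics/w6.png",w["img"][:,:,::-1])
a=arcfit(w,18,*proj(w,(429.5,-97.2,18)),55,10,170,pol=1,lo=.9,hi=1.1)
arcfit(w,o["position"][2]+58-23.7,319.5,259.5,31,0,360)
E
```

```text
t 9.2 p [430.7 -96.2  34.1] toolyang -6.18 tilt z [ 0.0023  0.0056 -1.    ] w 59.4 F [ 0.2  0.3 -1.2] q [-0.2   0.37  0.39  2.25 -0.27  0.57  0.29]
arc n 54 ctr [429.2 -97.3] rms 0.19 free [429.3 -96.4  54.3]
arc n 120 ctr [430.  -97.7] rms 0.61 free [430.  -97.7  30.4]
```

View pics/w6.png

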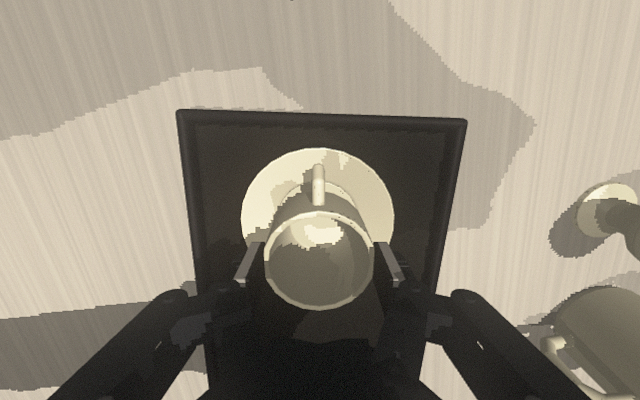

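>>> play_rows(deltas="-0.2 -0.001 0 -0.0005 -0.004 0.002 0;-0.2 0 0 -0.0005 0 0 0")

```text
clock: 9.45
position: [430.9, -96.4, 33.4]
tcp_rot: [2.337, 2.098, 0.004]
wrist_force: [-3.8, 0.6, 15.5]
gripper_width: 59.3
```

```bash
python3 - <<'E'
from h import *
o=st()
w=snapshot("wrist")
a=arcfit(w,18,*proj(w,(429.5,-97.2,18)),55,10,170,pol=1,lo=.9,hi=1.1)
arcfit(w,o["position"][2]+58-23.7,319.5,259.5,31,0,360)
E
```

```text
t 9.45 p [430.9 -96.4  33.4] toolyang -6.18 tilt z [ 2.6e-03  9.0e-04 -1.0e+00] w 59.3 F [-3.8  0.6 15.5] q [-0.2   0.37  0.4   2.25 -0.26  0.57  0.29]
arc n 54 ctr [429.2 -97.3] rms 0.18 free [429.3 -96.4  54.3]
arc n 120 ctr [430.2 -97.8] rms 0.53 free [430.1 -97.8  30.5]
```

>>> play_rows(deltas="0.5 0 0 0 0 0 0;0.55 0 0 0 0 0 0;0.6 0 0 0 0 0 0;0.7 0 0 0 0 0 0;0.75 0 0 0 0 0 0;0.75 0 0 0 0 0 0")

```text
clock: 10.1
position: [430.0, -96.1, 32.1]
tcp_rot: [-2.337, -2.099, -0.0]
wrist_force: [-1.2, -0.0, -0.2]
gripper_width: 75.0
```

```bash
python3 - <<'E'
from h import *
o=st()
w=snapshot("wrist"); cv2.imwrite("pics/w7.png",w["img"][:,:,::-1])
a=arcfit(w,18,*proj(w,(429.5,-97.2,18)),55,10,170,pol=1,lo=.9,hi=1.1)
arcfit(w,68,*proj(w,(429.5,-97.2,68)),31,0,360)
E
```

```text
t 10.1 p [430.  -96.1  32.1] toolyang -6.13 tilt z [-1.e-04  3.e-04 -1.e+00] w 75.0 F [-1.2 -0.  -0.2] q [-0.2   0.37  0.4   2.25 -0.26  0.56  0.29]
arc n 54 ctr [429.1 -97.3] rms 0.21 free [429.2 -96.5  54.3]
arc n 120 ctr [428.8 -97.7] rms 0.75 free [428.8 -97.8  30.2]
```

View pics/w7.png

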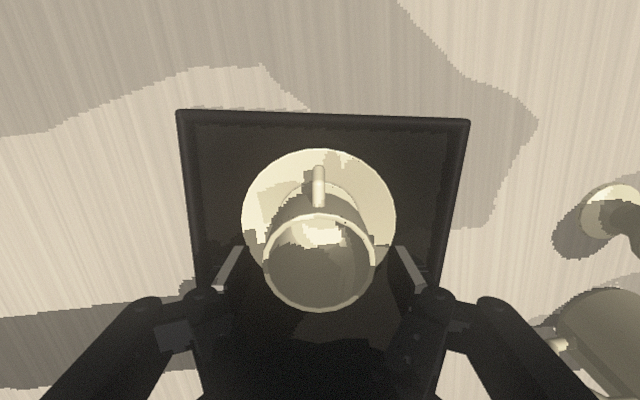

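>>> play_rows(deltas="0.8 0 0 0.015 0 0 0;0.8 0 0 0.03 0 0 0;1 0 0 0.045 0 0 0;1 0 0 0.045 0 0 0;1 0.008 0.01 0.02 0 0 0;1 0.018 0.025 0 0 0 -0.016;1 0.018 0.026 0 0 0 -0.016;1 0.018 0.026 0 0 0 -0.016;1 0.018 0.026 0 0 0 -0.016;1 0.018 0.026 0 0 0 -0.016;1 0.018 0.026 0 0 0 -0.016;1 0.018 0.026 0 0 0 -0.016;1 0.018 0.026 0 0 0 -0.016;1 0.018 0.026 0 0 0 -0.016;1 0.018 0.026 0 0 0 -0.016;1 0.018 0.026 0 0 0 -0.016;1 0.012 0.015 0 0 0 -0.016;1 0 0 0 0 0 0;1 0 0 0 0 0 0")

```text
clock: 12.05
position: [650.0, 226.5, 191.1]
tcp_rot: [-2.537, -1.847, 0.002]
wrist_force: [0.3, -0.3, 0.6]
gripper_width: 85.5
```

```bash
python3 - <<'E'
from h import *
o=st(659.5,230.5,120,-17)
w=snapshot("wrist"); cv2.imwrite("pics/w8.png",w["img"][:,:,::-1])
print(proj(w,(659.5,230.5,72)))
s=snapshot("side"); crop(s,200,200,360,360,3,"s8.png")
E
```

```text
t 12.05 p [650.  226.5 191.1] toolyang -17.87 tilt z [-0.0033  0.0022 -1.    ] w 85.5 F [ 0.3 -0.3  0.6] q [-0.65  0.52  0.37  1.53 -0.21  1.13 -0.54]
 shift [  9.5   4.  -71.1]
 turn [-0.0022 -0.0033  0.0152] alt [-0.0052  0.0034 -3.1264]
[326.92332304 177.89344132]
```

View pics/w8.png

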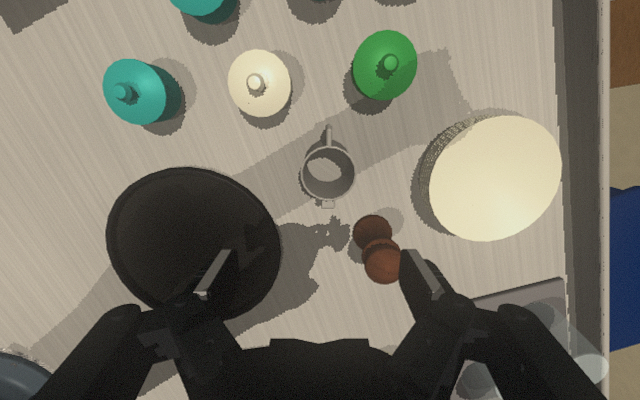

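View pics/s8.png

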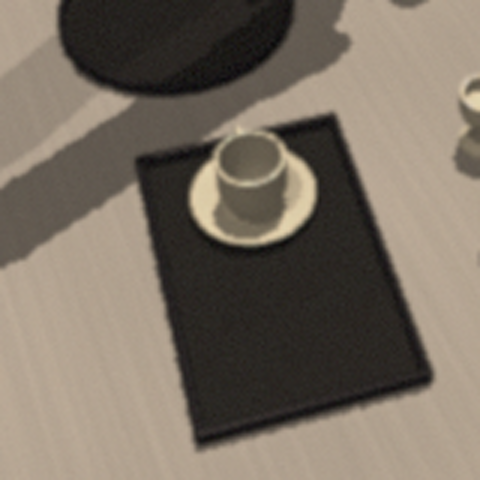

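```bash
python3 - <<'E'
from h import *
w=snapshot("wrist")
arcfit(w,72,328,175,29,0,360,lo=.9,hi=1.15)
arcfit(w,72,328,175,29,-60,240,lo=.9,hi=1.15,pol=-1)
E
```

```text
arc n 111 ctr [660.2 232.6] rms 0.73 free [660.1 232.6  29.2]
arc n 100 ctr [660.1 232.6] rms 0.75 free [659.9 232.5  29.4]
```

>>> play_rows(deltas="1 0.006 0.004 -0.03 0 0 0;1 0.005 0.003 -0.035 0 0 0;1 0 0 -0.02 0 0 0;1 0 0 0 0 0 0;1 0 0 0 0 0 0")

```text
clock: 12.7
position: [661.5, 227.0, 108.9]
tcp_rot: [-2.546, -1.838, -0.007]
wrist_force: [-0.1, -0.3, 1.3]
gripper_width: 85.5
```

```bash
python3 - <<'E'
from h import *
o=st(660.5,232.5,17,-17.5)
w=snapshot("wrist"); cv2.imwrite("pics/w9.png",w["img"][:,:,::-1])
u=proj(w,(660.5,232.5,72)); print(u)
arcfit(w,72,*u,29,0,360,lo=.9,hi=1.15)
E
```

```text
t 12.7 p [661.5 227.  108.9] toolyang -18.35 tilt z [ 0.0023  0.0042 -1.    ] w 85.5 F [-0.1 -0.3  1.3] q [-0.62  0.61  0.35  1.58 -0.24  0.99 -0.52]
 shift [ -1.    5.5 -91.9]
 turn [-0.0042  0.0023  0.0148] alt [ 0.0035  0.0066 -3.1267]
[315.67542203 206.74346392]
arc n 94 ctr [661.  232.3] rms 0.94 free [661.  232.3  29. ]
```

View pics/w9.png

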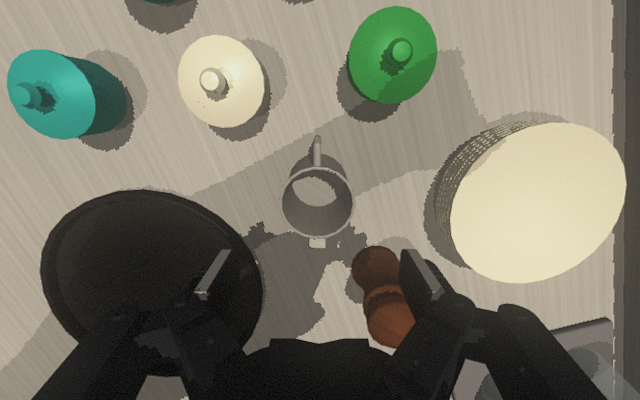

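>>> play_rows(deltas="1 -0.001 0.003 -0.03 -0.003 0.002 0.007;1 0 0.003 -0.03 0 0 0;1 0 0 -0.018 0 0 0;1 0 0 -0.006 0 0 0;1 0 0 0 0 0 0;1 0 0 0 0 0 0")

```text
clock: 13.35
position: [667.3, 233.3, 34.9]
tcp_rot: [2.539, 1.843, 0.03]
wrist_force: [-0.1, 0.8, 0.5]
gripper_width: 85.3
```

```bash
python3 - <<'E'
from h import *
o=st(660.7,232.4,19,-17.5)
E
```

```text
t 13.35 p [667.3 233.3  34.9] toolyang -18.06 tilt z [ 0.0181  0.0082 -0.9998] w 85.3 F [-0.1  0.8  0.5] q [-0.61  0.69  0.32  1.62 -0.27  0.85 -0.49]
 shift [ -6.6  -0.9 -15.9]
 turn [-0.0083  0.018   0.0097] alt [ 0.0282  0.0129 -3.1317]
```

>>> play_rows(deltas="1 -0.006 -0.001 -0.003 -0.007 0.015 0.005;1 -0.002 0 -0.006 0 0.004 0;1 0 0 -0.006 0 0 0;1 0 0 0 0 0 0")

```text
clock: 13.75
position: [660.8, 232.9, 22.8]
tcp_rot: [-2.537, -1.852, -0.007]
wrist_force: [-0.1, -0.5, 0.5]
gripper_width: 85.2
```

```bash
python3 - <<'E'
from h import *
o=st(660.7,232.4,19,-17.5)
E
```

```text
t 13.75 p [660.8 232.9  22.8] toolyang -17.75 tilt z [ 0.0031  0.0031 -1.    ] w 85.2 F [-0.1 -0.5  0.5] q [-0.61  0.71  0.32  1.63 -0.28  0.84 -0.49]
 shift [-0.1 -0.5 -3.8]
 turn [-0.0031  0.0031  0.0043] alt [ 0.0049  0.0049 -3.1373]
```

>>> play_rows(deltas="0.7 0 0 -0.003 0 0 0;0.5 0 0 0 0 0 0;0.4 0 0 0 0 0 0;0.3 0 0 0 0 0 0;0.2 0 0 0 0 0 0;0 0 0 0 0 0 0;-0.2 0 0 0 0 0 0;-0.2 0 0 0 0 0 0;-0.2 0 0 0 0 0 0;-0.2 0 0 0 0 0 0", force=30)

```text
clock: 14.75
position: [661.4, 232.7, 19.8]
tcp_rot: [-2.538, -1.852, -0.008]
wrist_force: [0.1, -0.0, 1.0]
gripper_width: 57.4
```

```bash
python3 - <<'E'
from h import *
o=st(660.7,232.4,19,-17.5)
w=snapshot("wrist"); cv2.imwrite("pics/w10.png",w["img"][:,:,::-1])
u=proj(w,(660.5,232.5,72)); print(u)
arcfit(w,72,*u,29,0,360,lo=.9,hi=1.15)
E
```

```text
t 14.75 p [661.4 232.7  19.8] toolyang -17.76 tilt z [ 0.004   0.0031 -1.    ] w 57.4 F [ 0.1 -0.   1. ] q [-0.61  0.71  0.31  1.63 -0.28  0.84 -0.49]
 shift [-0.7 -0.3 -0.8]
 turn [-0.0031  0.004   0.0045] alt [ 0.0062  0.0048 -3.1371]
[318.07582432 281.65174136]
arc n 112 ctr [660.9 232.3] rms 2.89 free [659.2 229.7  33. ]
```

View pics/w10.png

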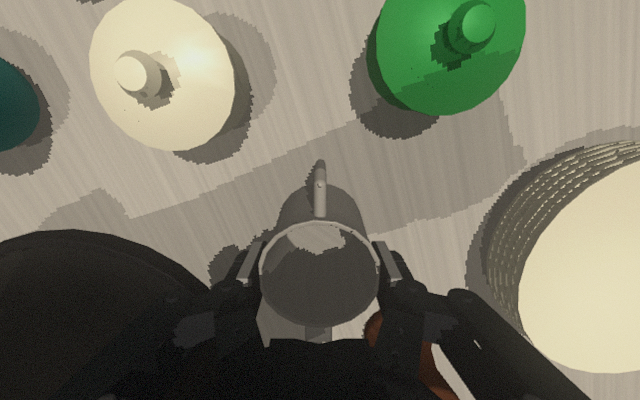

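>>> play_rows(deltas="-0.2 0 0 0.012 0 0 0;-0.2 0 0 0.03 0 0 0;-0.2 0 0 0.04 0 0 0;-0.2 0 0 0.04 0 0 0;-0.2 -0.006 -0.01 0.015 0 0 0;-0.2 -0.012 -0.022 0 0 0 0;-0.2 -0.012 -0.026 0 0 0 0;-0.2 -0.012 -0.026 0 0 0 0;-0.2 -0.012 -0.026 0 0 0 0;-0.2 -0.012 -0.026 0 0 0 0;-0.2 -0.012 -0.026 0 0 0 0;-0.2 -0.012 -0.026 0 0 0 0;-0.2 -0.012 -0.026 0 0 0 0;-0.2 -0.012 -0.026 0 0 0 0;-0.2 -0.012 -0.026 0 0 0 0;-0.2 -0.012 -0.026 0 0 0 0;-0.2 -0.012 -0.026 0 0 0 0;-0.2 -0.012 -0.026 0 0 0 0;-0.2 -0.012 -0.026 0 0 0 0;-0.2 -0.012 -0.026 0 0 0 0")

```text
clock: 16.8
position: [446.8, -181.1, 157.9]
tcp_rot: [-2.526, -1.847, 0.016]
wrist_force: [0.5, 1.1, -2.0]
gripper_width: 57.2
```

```bash
python3 - <<'E'
from h import *
o=st(458,-213,90,-17.5)
E
```

```text
t 16.8 p [ 446.8 -181.1  157.9] toolyang -17.65 tilt z [-0.0157  0.0042 -0.9999] w 57.2 F [ 0.5  1.1 -2. ] q [-0.15  0.23  0.53  2.05 -0.14  0.91  0.15]
 shift [ 11.2 -31.9 -67.9]
 turn [-0.0042 -0.0158  0.0027] alt [-0.0247  0.0066 -3.1388]
```

>>> play_rows(deltas="-0.2 0.006 -0.01 -0.01 0 -0.008 0;-0.2 0.006 -0.01 -0.025 0 -0.004 0;-0.2 0 -0.006 -0.02 0 0 0;-0.2 0 0 -0.01 0 0 0;-0.2 0 0 0 0 0 0;-0.2 0 0 0 0 0 0")

```text
clock: 17.4
position: [450.3, -213.2, 91.3]
tcp_rot: [-2.541, -1.833, 0.002]
wrist_force: [1.0, 0.6, -0.8]
gripper_width: 57.4
```

```bash
python3 - <<'E'
from h import *
o=st(458,-213,26,-17.5)
w=snapshot("wrist"); cv2.imwrite("pics/w11.png",w["img"][:,:,::-1])
E
```

```text
t 17.4 p [ 450.3 -213.2   91.3] toolyang -18.38 tilt z [-0.0058  0.0057 -1.    ] w 57.4 F [ 1.   0.6 -0.8] q [-0.05  0.36  0.5   2.08 -0.25  0.77  0.29]
 shift [  7.7   0.2 -65.3]
 turn [-0.0056 -0.0058  0.0154] alt [-0.0091  0.0088 -3.1262]
```

View pics/w11.png

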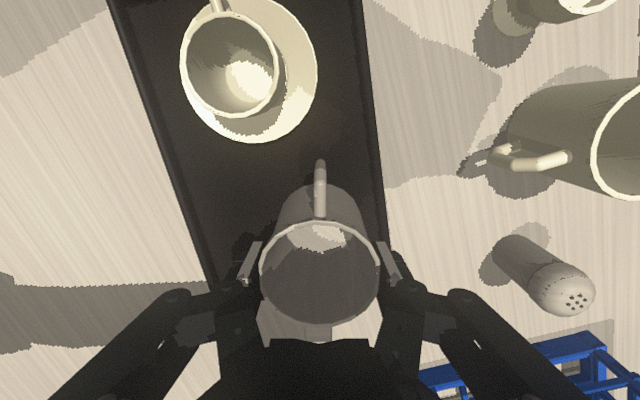

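>>> play_rows(deltas="-0.2 0.002 0 -0.015 -0.004 -0.005 0.01;-0.2 0.002 0 -0.02 0 0 0.003;-0.2 0 0 -0.014 0 0 0;-0.2 0 0 -0.005 0 0 0;-0.2 0 0 0 0 0 0;-0.2 0 0 0 0 0 0")

```text
clock: 18.05
position: [459.7, -211.6, 41.5]
tcp_rot: [2.525, 1.859, 0.015]
wrist_force: [0.4, 0.4, -0.9]
gripper_width: 57.1
```

```bash
python3 - <<'E'
from h import *
o=st(456,-213,24,-17.5)
E
```

```text
t 18.05 p [ 459.7 -211.6   41.5] toolyang -17.28 tilt z [ 1.140e-02  5.000e-04 -9.999e-01] w 57.1 F [ 0.4  0.4 -0.9] q [-0.    0.44  0.45  2.11 -0.32  0.65  0.36]
 shift [ -3.7  -1.4 -17.5]
 turn [-0.0004  0.0114 -0.0039] alt [-1.7900e-02 -7.0000e-04  3.1376e+00]
```

>>> play_rows(deltas="-0.2 -0.003 -0.001 -0.004 0 0.01 0;-0.2 -0.001 0 -0.005 0 0.002 0;-0.2 0 0 -0.003 0 0 0;-0.2 0 0 0 0 0 0;-0.2 0 0 0 0 0 0")

```text
clock: 18.55
position: [456.9, -213.1, 30.5]
tcp_rot: [2.528, 1.862, 0.002]
wrist_force: [0.2, -0.3, -1.9]
gripper_width: 57.3
```

```bash
python3 - <<'E'
from h import *
o=st(456,-213,24,-17.5)
E
```

```text
t 18.55 p [ 456.9 -213.1   30.5] toolyang -17.26 tilt z [ 2.2e-03 -4.0e-04 -1.0e+00] w 57.3 F [ 0.2 -0.3 -1.9] q [ 0.01  0.46  0.44  2.11 -0.33  0.63  0.37]
 shift [-0.9  0.1 -6.5]
 turn [ 0.0005  0.0022 -0.0041] alt [-3.5000e-03  7.0000e-04  3.1375e+00]
```

>>> play_rows(deltas="-0.2 0 0 -0.003 0 0.002 0;-0.2 0 0 -0.0015 0 0 0;-0.2 0 0 -0.0005 0 0 0")

```text
clock: 18.85
position: [457.0, -213.2, 25.2]
tcp_rot: [2.529, 1.862, -0.0]
wrist_force: [0.2, -0.6, -1.4]
gripper_width: 57.2
```

>>> play_rows(deltas="-0.2 0 0 -0.001 0 0 0;-0.2 0 0 -0.0005 0 0 0")

```text
clock: 19.05
position: [457.0, -213.3, 23.6]
tcp_rot: [2.529, 1.862, -0.0]
wrist_force: [-1.0, -0.1, 2.7]
gripper_width: 57.2
```

>>> play_rows(deltas="0.4 0 0 0 0 0 0;0.45 0 0 0 0 0 0;0.55 0 0 0 0 0 0;0.65 0 0 0 0 0 0;0.7 0 0 0 0 0 0;0.7 0 0 0 0 0 0")

```text
clock: 19.65
position: [457.9, -213.7, 24.3]
tcp_rot: [2.528, 1.861, 0.002]
wrist_force: [-0.2, 0.3, 0.3]
gripper_width: 72.6
```

```bash
python3 - <<'E'
from h import *
o=st(456,-213,24,-17.5)
w=snapshot("wrist"); cv2.imwrite("pics/w12.png",w["img"][:,:,::-1])
E
```

```text
t 19.65 p [ 457.9 -213.7   24.3] toolyang -17.27 tilt z [ 0.0023 -0.0012 -1.    ] w 72.6 F [-0.2  0.3  0.3] q [ 0.01  0.47  0.43  2.11 -0.33  0.62  0.38]
 shift [-1.9  0.7 -0.3]
 turn [ 0.0012  0.0023 -0.004 ] alt [-3.6000e-03  1.8000e-03  3.1376e+00]
```

View pics/w12.png

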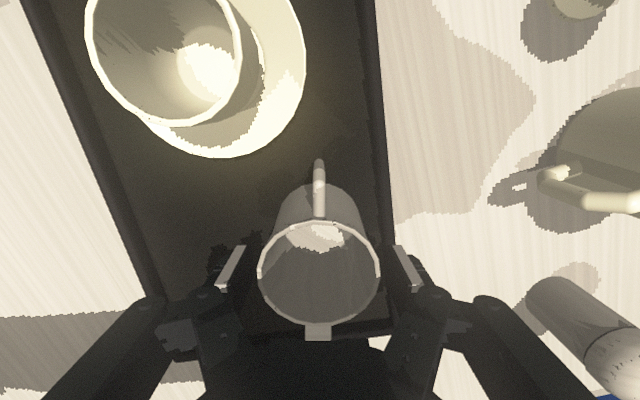

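>>> play_rows(deltas="0.75 0 0 0.015 0 0 0;0.8 0 0 0.035 0 0 0;1 0 0 0.045 0 0 0;1 0 0 0.045 0 0 0;1 0.005 0.012 0.025 0 0 -0.025;1 0.008 0.025 0 0 0 -0.025;1 0.008 0.03 0 0 0 -0.025;1 0.008 0.03 0 0 0 -0.025;1 0.008 0.03 0 0 0 -0.025;1 0.008 0.03 0 0 0 -0.025;1 0.008 0.03 0 0 0 -0.025;1 0.008 0.03 0 0 0 -0.025;1 0.008 0.03 0 0 0 -0.025;1 0.008 0.03 0 0 0 -0.025;1 0.008 0.03 0 0 0 -0.025;1 0.008 0.03 0 0 0 -0.025;1 0.008 0.03 0 0 0 -0.025;1 0.008 0.03 0 0 0 -0.025;1 0.008 0.03 0 0 0 -0.025;1 0.008 0.03 0 0 0 -0.025")

```text
clock: 21.7
position: [580.7, 255.7, 197.1]
tcp_rot: [2.867, 1.278, 0.004]
wrist_force: [0.8, -0.2, -0.4]
gripper_width: 85.3
```

```bash
python3 - <<'E'
from h import *
o=st(620.5,339,150,-45)
E
```

```text
t 21.7 p [580.7 255.7 197.1] toolyang -41.96 tilt z [ 0.0031 -0.0012 -1.    ] w 85.3 F [ 0.8 -0.2 -0.4] q [-0.78  0.43  0.41  1.67 -0.18  1.08 -1.05]
 shift [ 39.8  83.3 -47.1]
 turn [ 0.0013  0.0031 -0.053 ] alt [-4.8000e-03  1.9000e-03  3.0886e+00]
```

>>> play_rows(deltas="1 0.012 0.025 0 0 0 -0.02;1 0.012 0.025 -0.01 0 0 -0.01;1 0.01 0.015 -0.02 0 0 0;1 0.004 0.005 -0.01 0 0 0;1 0 0 0 0 0 0;1 0 0 0 0 0 0")

```text
clock: 22.3
position: [618.1, 334.0, 154.2]
tcp_rot: [2.884, 1.244, 0.001]
wrist_force: [0.1, -0.2, -0.4]
gripper_width: 85.5
```

```bash
python3 - <<'E'
from h import *
o=st(620.5,339,150,-45)
w=snapshot("wrist"); cv2.imwrite("pics/w13.png",w["img"][:,:,::-1])
u=proj(w,(620.5,339,48)); print(u)
arcfit(w,48,*u,32.5,0,360,lo=.85,hi=1.15)
E
```

```text
t 22.3 p [618.1 334.  154.2] toolyang -43.34 tilt z [ 1.e-03 -6.e-04 -1.e+00] w 85.5 F [ 0.1 -0.2 -0.4] q [-0.81  0.58  0.38  1.54 -0.23  1.08 -1.13]
 shift [ 2.4  5.  -4.2]
 turn [ 0.0006  0.001  -0.029 ] alt [-1.6000e-03  9.0000e-04  3.1126e+00]
[317.23978759 182.34952656]
arc n 87 ctr [621.1 340.8] rms 0.21 free [621.1 340.9  32.4]
```

View pics/w13.png

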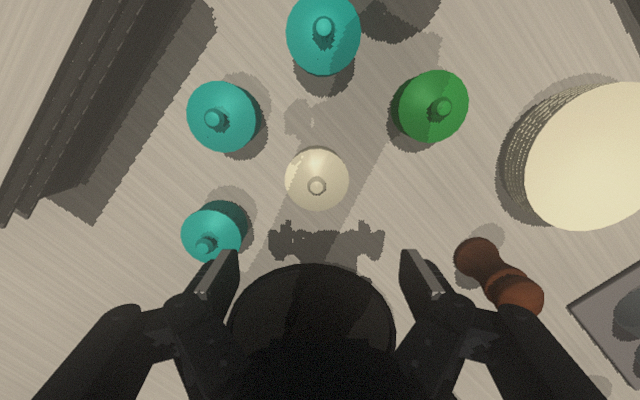

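>>> play_rows(deltas="1 0.002 0.004 -0.02 0 0 -0.02;1 0.001 0.003 -0.03 0 0 0;1 0 0 -0.025 0 0 0;1 0 0 -0.015 0 0 0;1 0 0 0 0 0 0;1 0 0 0 0 0 0")

```text
clock: 22.95
position: [625.0, 335.6, 70.9]
tcp_rot: [2.902, 1.202, 0.019]
wrist_force: [0.1, 0.0, 0.4]
gripper_width: 85.7
```

```bash
python3 - <<'E'
from h import *
o=st(621,340,8,-45)
w=snapshot("wrist"); cv2.imwrite("pics/w14.png",w["img"][:,:,::-1])
u=proj(w,(621,340,48)); print(u)
arcfit(w,48,*u,32.5,0,360,lo=.85,hi=1.15)
E
```

```text
t 22.95 p [625.  335.6  70.9] toolyang -45.01 tilt z [ 0.0114  0.0045 -0.9999] w 85.7 F [0.1 0.  0.4] q [-0.79  0.66  0.36  1.59 -0.27  0.92 -1.12]
 shift [ -4.    4.4 -62.9]
 turn [-0.0045  0.0114  0.0001] alt [ 0.018   0.007  -3.1414]
[310.94328915 219.44486567]
arc n 95 ctr [621.1 340.8] rms 0.18 free [621.1 340.8  32.5]
```

>>> play_rows(deltas="1 -0.004 0.004 -0.015 -0.004 0.01 0;1 -0.002 0.002 -0.018 0 0.004 0;1 -0.001 0 -0.012 0 0 0;1 0 0 0 0 0 0;1 0 0 0 0 0 0")

```text
clock: 23.5
position: [618.3, 343.2, 24.5]
tcp_rot: [-2.9, -1.202, -0.0]
wrist_force: [-0.4, 0.5, -0.3]
gripper_width: 85.2
```

```bash
python3 - <<'E'
from h import *
o=st(621,340.5,8,-45)
E
```

```text
t 23.5 p [618.3 343.2  24.5] toolyang -44.97 tilt z [-8.0e-04  2.6e-03 -1.0e+00] w 85.2 F [-0.4  0.5 -0.3] q [-0.79  0.72  0.34  1.61 -0.3   0.86 -1.12]
 shift [  2.7  -2.7 -16.5]
 turn [-0.0026 -0.0008 -0.0005] alt [ 1.2000e-03 -4.0000e-03  3.1411e+00]
```

>>> play_rows(deltas="1 0.0015 -0.0015 -0.006 -0.002 0 0;1 0.001 -0.001 -0.007 0 0 0;1 0 0 -0.003 0 0 0;1 0 0 0 0 0 0")

```text
clock: 23.9
position: [621.7, 340.3, 7.7]
tcp_rot: [-2.902, -1.202, -0.001]
wrist_force: [-0.3, 0.8, 0.1]
gripper_width: 85.3
```

```bash
python3 - <<'E'
from h import *
o=st(621,340.5,8,-45)
w=snapshot("wrist"); cv2.imwrite("pics/w14.png",w["img"][:,:,::-1])
E
```

```text
t 23.9 p [621.7 340.3   7.7] toolyang -44.99 tilt z [ 4.e-04  6.e-04 -1.e+00] w 85.3 F [-0.3  0.8  0.1] q [-0.78  0.74  0.33  1.61 -0.3   0.84 -1.11]
 shift [-0.7  0.2  0.3]
 turn [-0.0006  0.0004 -0.0001] alt [-7.0000e-04 -9.0000e-04  3.1415e+00]
```

View pics/w14.png

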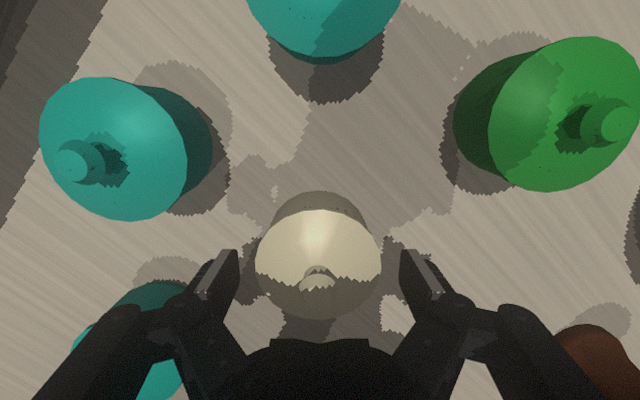

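>>> play_rows(deltas="0.7 0 0 0 0 0 0;0.55 0 0 0 0 0 0;0.45 0 0 0 0 0 0;0.35 0 0 0 0 0 0;0.2 0 0 0 0 0 0;0 0 0 0 0 0 0;-0.2 0 0 0 0 0 0;-0.2 0 0 0 0 0 0;-0.2 0 0 0 0 0 0", force=35)

```text
clock: 24.85
position: [622.3, 340.6, 8.9]
tcp_rot: [-2.902, -1.202, -0.004]
wrist_force: [0.8, -0.5, -0.7]
gripper_width: 61.5
```

```bash
python3 - <<'E'
from h import *
o=st(621,340.5,8,-45)
E
```

```text
t 24.85 p [622.3 340.6   8.9] toolyang -45.0 tilt z [ 0.002   0.0016 -1.    ] w 61.5 F [ 0.8 -0.5 -0.7] q [-0.78  0.74  0.33  1.61 -0.3   0.84 -1.11]
 shift [-1.3 -0.1 -0.9]
 turn [-0.0016  0.002  -0.0001] alt [-3.2000e-03 -2.6000e-03  3.1415e+00]
```

>>> play_rows(deltas="-0.2 0 0 0.01 0 0 0;-0.2 0 0 0.025 0 0 0;-0.2 0 0 0.035 0 0 0;-0.2 0 0 0.04 0 0 0;-0.2 -0.004 -0.01 0.025 0 0 -0.02;-0.2 -0.007 -0.02 0 0 0 -0.04;-0.2 -0.007 -0.026 0 0 0 -0.04;-0.2 -0.007 -0.026 0 0 0 -0.04;-0.2 -0.007 -0.026 0 0 0 -0.04;-0.2 -0.007 -0.026 0 0 0 -0.04;-0.2 -0.007 -0.026 0 0 0 -0.04;-0.2 -0.007 -0.026 0 0 0 -0.04;-0.2 -0.007 -0.026 0 0 0 -0.04;-0.2 -0.007 -0.026 0 0 0 -0.04;-0.2 -0.007 -0.026 0 0 0 -0.04;-0.2 -0.007 -0.026 0 0 0 -0.04;-0.2 -0.007 -0.026 0 0 0 -0.04;-0.2 -0.007 -0.026 0 0 0 -0.04;-0.2 -0.007 -0.026 0 0 0 -0.04;-0.2 -0.007 -0.026 0 0 0 -0.04")

```text
clock: 26.85
position: [500.8, -70.6, 152.9]
tcp_rot: [-3.128, -0.218, -0.004]
wrist_force: [-0.0, -1.3, -2.1]
gripper_width: 61.4
```

```bash
python3 - <<'E'
from h import *
o=st(374,-236,120,-98)
E
```

```text
t 26.85 p [500.8 -70.6 152.9] toolyang -82.04 tilt z [ 0.0023  0.0058 -1.    ] w 61.4 F [-0.  -1.3 -2.1] q [-0.49  0.29  0.66  2.02 -0.23  0.9  -1.13]
 shift [-126.8 -165.4  -32.9]
 turn [-0.0054  0.0031 -0.2785] alt [-0.0044 -0.0078  2.863 ]
```

>>> play_rows(deltas="-0.2 -0.012 -0.02 0 0 0 -0.03;-0.2 -0.014 -0.02 0 0 0 -0.03;-0.2 -0.014 -0.02 0 0 0 -0.03;-0.2 -0.014 -0.02 0 0 0 -0.03;-0.2 -0.014 -0.02 0 0 0 -0.03;-0.2 -0.014 -0.02 0 0 0 -0.03;-0.2 -0.014 -0.02 0 0 0 -0.03;-0.2 -0.012 -0.012 0 0 0 -0.03;-0.2 -0.006 -0.004 0 0 0 -0.01;-0.2 0 0 0 0 0 0;-0.2 0 0 0 0 0 0")

```text
clock: 27.95
position: [373.0, -241.0, 153.2]
tcp_rot: [-3.126, 0.22, -0.008]
wrist_force: [1.1, 0.5, -2.6]
gripper_width: 61.2
```

```bash
python3 - <<'E'
from h import *
o=st(374,-236,80,-98)
w=snapshot("wrist"); cv2.imwrite("pics/w15.png",w["img"][:,:,::-1])
t=snapshot("top"); crop(t,310,180,500,320,4,"t15.png")
E
```

```text
t 27.95 p [ 373.  -241.   153.2] toolyang -98.05 tilt z [ 0.0054  0.0077 -1.    ] w 61.2 F [ 1.1  0.5 -2.6] q [-0.24  0.19  0.83  2.15 -0.19  0.87 -1.  ]
 shift [  1.    5.  -73.2]
 turn [-0.0077  0.0053  0.001 ] alt [ 0.0084  0.0121 -3.1406]
```

View pics/w15.png

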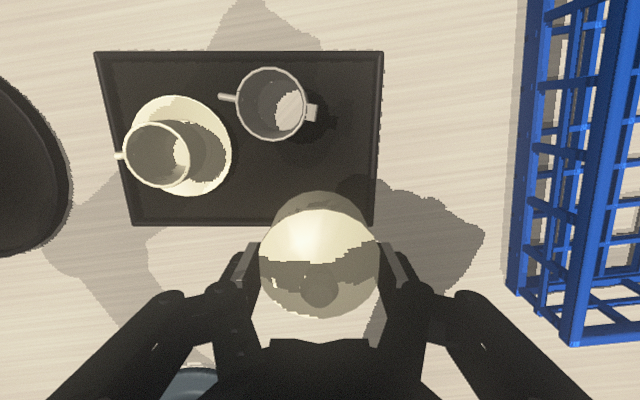

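View pics/t15.png

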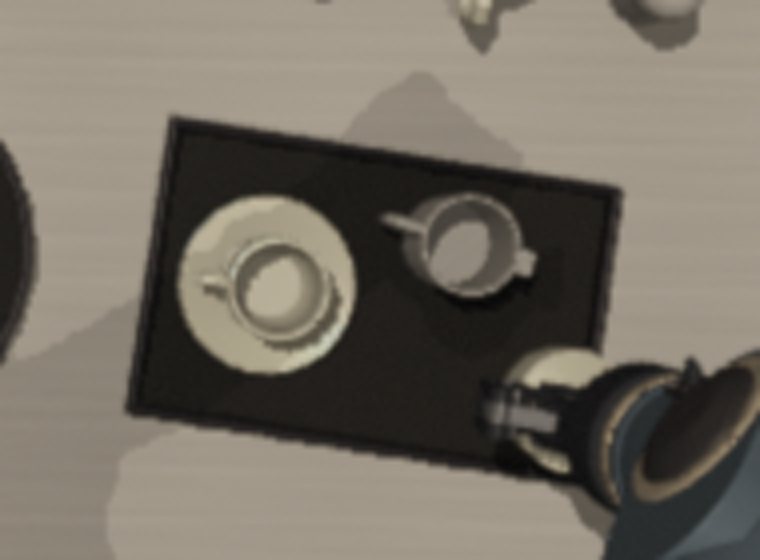

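>>> play_rows(deltas="-0.2 0.001 0.003 -0.02 -0.005 0.003 0;-0.2 0 0.002 -0.03 0 0 0;-0.2 0 0 -0.03 0 0 0;-0.2 0 0 -0.02 0 0 0;-0.2 0 0 -0.008 0 0 0;-0.2 0 0 0 0 0 0;-0.2 0 0 0 0 0 0")

```text
clock: 28.75
position: [382.0, -231.7, 42.5]
tcp_rot: [-3.133, 0.195, -0.012]
wrist_force: [0.3, -0.8, -3.0]
gripper_width: 61.3
```

```bash
python3 - <<'E'
from h import *
o=st(375,-235,13,-98)
E
```

```text
t 28.75 p [ 382.  -231.7   42.5] toolyang -97.12 tilt z [ 0.0077  0.0017 -1.    ] w 61.3 F [ 0.3 -0.8 -3. ] q [-0.1   0.4   0.68  2.24 -0.45  0.62 -0.78]
 shift [ -7.   -3.3 -29.5]
 turn [-0.0017  0.0077 -0.0154] alt [-1.2100e-02 -2.6000e-03  3.1261e+00]
```

>>> play_rows(deltas="-0.2 -0.004 -0.002 -0.006 0 0.007 -0.008;-0.2 -0.003 -0.001 -0.008 0 0.001 0;-0.2 0 0 -0.006 0 0 0;-0.2 0 0 0 0 0 0;-0.2 0 0 0 0 0 0")

```text
clock: 29.25
position: [376.8, -235.7, 23.3]
tcp_rot: [-3.134, 0.207, -0.008]
wrist_force: [-0.3, -0.3, -1.3]
gripper_width: 61.6
```

```bash
python3 - <<'E'
from h import *
o=st(375,-235,13,-98)
E
```

```text
t 29.25 p [ 376.8 -235.7   23.3] toolyang -97.57 tilt z [ 5.e-03  1.e-04 -1.e+00] w 61.6 F [-0.3 -0.3 -1.3] q [-0.05  0.44  0.64  2.26 -0.49  0.58 -0.74]
 shift [ -1.8   0.7 -10.3]
 turn [-0.0001  0.005  -0.0076] alt [-7.800e-03 -2.000e-04  3.134e+00]
```

>>> play_rows(deltas="-0.2 -0.001 0 -0.004 0 0.004 0;-0.2 0 0 -0.003 0 0 0;-0.2 0 0 -0.001 0 0 0;-0.2 0 0 0 0 0 0")

```text
clock: 29.65
position: [376.1, -235.9, 14.9]
tcp_rot: [3.135, -0.207, 0.002]
wrist_force: [1.2, 0.2, -2.7]
gripper_width: 61.5
```

>>> play_rows(deltas="-0.2 0 0 -0.001 0 0 0;-0.2 0 0 -0.0005 0 0 0")

```text
clock: 29.85
position: [376.2, -235.9, 13.4]
tcp_rot: [3.135, -0.207, 0.003]
wrist_force: [0.2, 1.5, -2.8]
gripper_width: 61.6
```

>>> play_rows(deltas="-0.2 0 0 -0.0006 0 0 0;-0.2 0 0 -0.0003 0 0 0")

```text
clock: 30.05
position: [376.4, -235.9, 12.8]
tcp_rot: [-3.134, 0.207, -0.003]
wrist_force: [-2.8, 1.7, 6.3]
gripper_width: 61.5
```

Contact at z = 12.8, as expected (12.9). I release.

>>> play_rows(deltas="0.5 0 0 0 0 0 0;0.55 0 0 0 0 0 0;0.65 0 0 0 0 0 0;0.7 0 0 0 0 0 0;0.7 0 0 0 0 0 0;0.7 0 0 0 0 0 0")

```text
clock: 30.65
position: [377.6, -236.7, 13.4]
tcp_rot: [3.134, -0.207, 0.007]
wrist_force: [0.4, -0.4, -0.1]
gripper_width: 72.4
```

```bash
python3 - <<'E'
from h import *
o=st(375,-235,13,-98)
w=snapshot("wrist"); cv2.imwrite("pics/w16.png",w["img"][:,:,::-1])
E
```

```text
t 30.65 p [ 377.6 -236.7   13.4] toolyang -97.57 tilt z [ 0.0045 -0.0013 -1.    ] w 72.4 F [ 0.4 -0.4 -0.1] q [-0.03  0.46  0.62  2.26 -0.51  0.56 -0.72]
 shift [-2.6  1.7 -0.4]
 turn [ 0.0013  0.0045 -0.0076] alt [-7.100e-03  2.100e-03  3.134e+00]
```

View pics/w16.png

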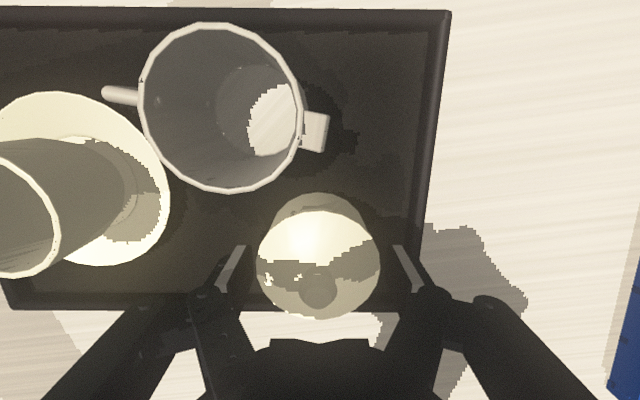

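>>> play_rows(deltas="0.8 0 0 0.01 0 0 0;0.85 0 0 0.025 0 0 0;1 0 0 0.04 0 0 0;1 0 0 0.045 0 0 0;1 0.005 0.003 0.04 0 0 0.04;1 0.014 0.006 0.015 0 0 0.09;1 0.018 0.008 0 0 0 0.11;1 0.018 0.008 0 0 0 0.11;1 0.018 0.008 0 0 0 0.11;1 0.018 0.008 0 0 0 0.11;1 0.018 0.008 0 0 0 0.11;1 0.018 0.008 0 0 0 0.11;1 0.018 0.008 0 0 0 0.11;1 0.018 0.008 0 0 0 0.11;1 0.018 0.008 0 0 0 0.11;1 0.018 0.008 0 0 0 0.11;1 0.018 0.008 0 0 0 0.11;1 0.018 0.008 0 0 0 0.11;1 0.012 0.005 0 0 0 0.11;1 0 0 0 0 0 0.05")

```text
clock: 32.7
position: [627.2, -124.5, 207.7]
tcp_rot: [2.262, 2.18, 0.009]
wrist_force: [-0.4, -0.1, -0.1]
gripper_width: 85.6
```

```bash
python3 - <<'E'
from h import *
o=st(646,-117.5,150,0)
E
```

```text
t 32.7 p [ 627.2 -124.5  207.7] toolyang -2.13 tilt z [ 0.0046  0.0039 -1.    ] w 85.6 F [-0.4 -0.1 -0.1] q [-0.19  0.43  0.44  1.65 -0.21  1.11  0.28]
 shift [ 18.8   7.  -57.7]
 turn [-0.004   0.0045  0.0372] alt [ 0.007   0.0062 -3.1044]
```

>>> play_rows(deltas="1 0.008 0.003 -0.02 -0.002 0.002 0.02;1 0.006 0.003 -0.025 0 0 0;1 0.003 0 -0.015 0 0 0;1 0 0 0 0 0 0;1 0 0 0 0 0 0")

```text
clock: 33.2
position: [644.8, -119.6, 149.8]
tcp_rot: [2.237, 2.199, 0.004]
wrist_force: [0.7, 0.0, 0.1]
gripper_width: 85.1
```

```bash
python3 - <<'E'
from h import *
o=st(646,-117.5,34,0)
w=snapshot("wrist"); cv2.imwrite("pics/w17.png",w["img"][:,:,::-1])
u=proj(w,(646,-117.5,66)); print(u)
arcfit(w,66,*u,23.5,0,360,lo=.8,hi=1.15)
s=snapshot("side"); crop(s,200,200,360,360,3,"s17.png")
E
```

```text
t 33.2 p [ 644.8 -119.6  149.8] toolyang -0.96 tilt z [ 0.005  -0.0017 -1.    ] w 85.1 F [0.7 0.  0.1] q [-0.18  0.51  0.42  1.67 -0.23  1.01  0.3 ]
 shift [   1.2    2.1 -115.8]
 turn [0.0017 0.0051 0.0168] alt [ 7.9000e-03 -2.6000e-03 -3.1248e+00]
[319.8184757 191.7852881]
arc n 120 ctr [ 645.5 -116.8] rms 1.72 free [ 645.7 -116.6   22. ]
```

View pics/w17.png

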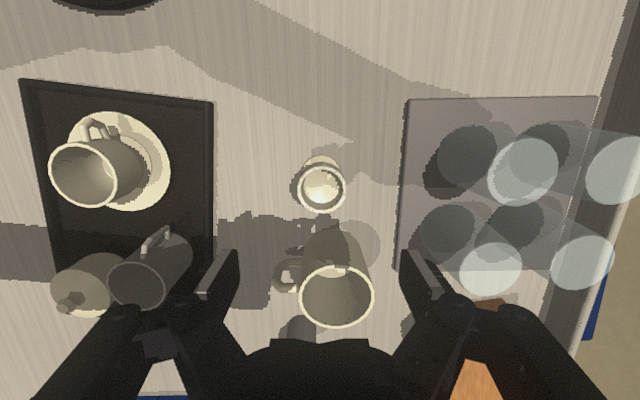

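View pics/s17.png

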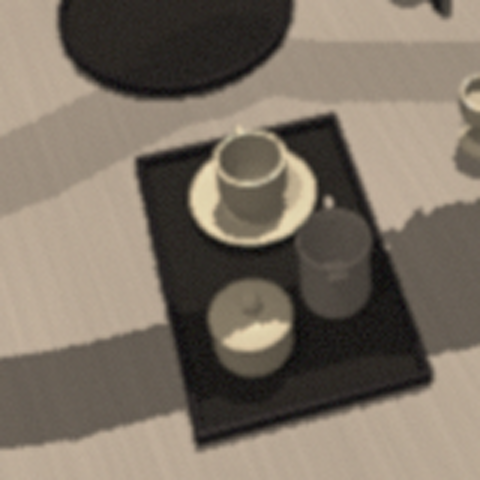

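>>> play_rows(deltas="1 0 0.001 -0.02 0 0.004 0.012;1 0 0.001 -0.03 0 0.002 0;1 -0.001 0 -0.025 0 0.002 0;1 -0.001 0 -0.012 0 0 0;1 0 0 0 0 0 0;1 0 0 0 0 0 0")

```text
clock: 33.9
position: [647.2, -120.0, 69.3]
tcp_rot: [2.221, 2.207, 0.01]
wrist_force: [0.0, 0.2, 0.2]
gripper_width: 85.3
```

```bash
python3 - <<'E'
from h import *
o=st(646,-116.3,34,0)
w=snapshot("wrist"); cv2.imwrite("pics/w18.png",w["img"][:,:,::-1])
u=proj(w,(646,-116.3,66)); print(u)
arcfit(w,66,*u,23.5,0,360,lo=.8,hi=1.15)
E
```

```text
t 33.9 p [ 647.2 -120.    69.3] toolyang -0.35 tilt z [ 0.012  -0.0034 -0.9999] w 85.3 F [0.  0.2 0.2] q [-0.15  0.59  0.38  1.73 -0.28  0.86  0.35]
 shift [ -1.2   3.7 -35.3]
 turn [0.0034 0.012  0.0062] alt [ 0.0188 -0.0053 -3.1353]
[317.38065245 225.90661227]
arc n 120 ctr [ 646.7 -116.2] rms 1.36 free [ 646.1 -116.    22.3]
```

View pics/w18.png

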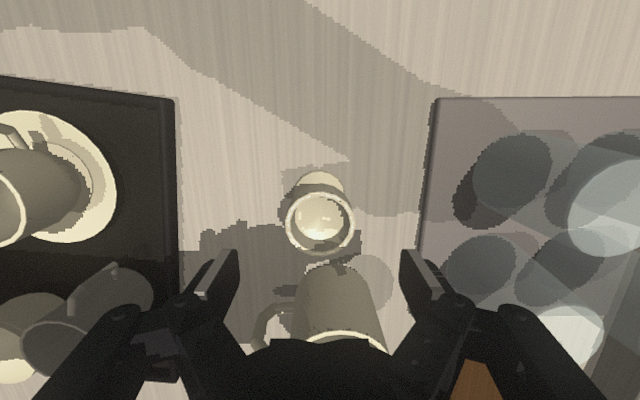

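>>> play_rows(deltas="1 -0.001 0.004 -0.01 0.003 0.01 0;1 0 0.003 -0.012 0 0.003 0;1 0 0 -0.008 0 0 0;1 0 0 0 0 0 0;1 0 0 0 0 0 0")

```text
clock: 34.45
position: [648.1, -112.3, 39.7]
tcp_rot: [2.226, 2.214, 0.003]
wrist_force: [0.2, -0.5, -0.6]
gripper_width: 85.4
```

```bash
python3 - <<'E'
from h import *
o=st(646.7,-114.5,34,0)
w=snapshot("wrist"); cv2.imwrite("pics/w19.png",w["img"][:,:,::-1])
print(proj(w,(646.7,-114.5,66)))
E
```

```text
t 34.45 p [ 648.1 -112.3   39.7] toolyang -0.32 tilt z [ 2.8e-03 -3.0e-04 -1.0e+00] w 85.4 F [ 0.2 -0.5 -0.6] q [-0.15  0.63  0.37  1.74 -0.3   0.82  0.35]
 shift [-1.4 -2.2 -5.7]
 turn [0.0003 0.0028 0.0056] alt [ 4.500e-03 -5.000e-04 -3.136e+00]
[317.02437928 257.12301352]
```

View pics/w19.png

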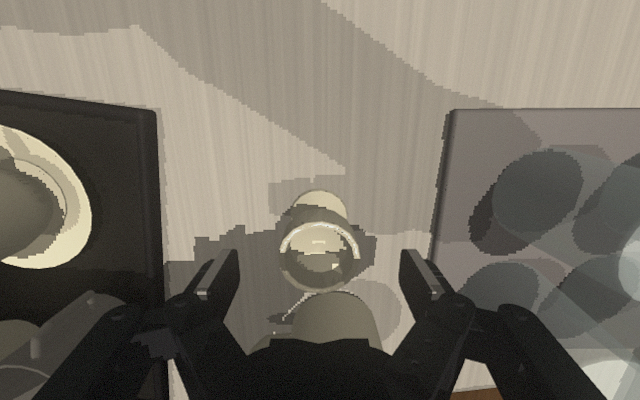

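>>> play_rows(deltas="1 0 -0.002 -0.004 0 0.002 0;1 0 0 -0.002 0 0 0;0.6 0 0 0 0 0 0;0.3 0 0 0 0 0 0;0.2 0 0 0 0 0 0;0.1 0 0 0 0 0 0;0 0 0 0 0 0 0;-0.2 0 0 0 0 0 0;-0.4 0 0 0 0 0 0;-0.4 0 0 0 0 0 0;-0.4 0 0 0 0 0 0", force=25)

```text
clock: 35.6
position: [648.3, -115.2, 34.5]
tcp_rot: [2.227, 2.213, 0.001]
wrist_force: [-0.0, 0.4, 0.4]
gripper_width: 44.7
```

```bash
python3 - <<'E'
from h import *
o=st(646.7,-114.5,34,0)
w=snapshot("wrist"); cv2.imwrite("pics/w20.png",w["img"][:,:,::-1])
E
```

```text
t 35.6 p [ 648.3 -115.2   34.5] toolyang -0.36 tilt z [ 1.9e-03 -6.0e-04 -1.0e+00] w 44.7 F [-0.   0.4  0.4] q [-0.14  0.64  0.36  1.74 -0.3   0.81  0.36]
 shift [-1.6  0.7 -0.5]
 turn [0.0006 0.0019 0.0063] alt [ 3.0000e-03 -9.0000e-04 -3.1353e+00]
```

View pics/w20.png

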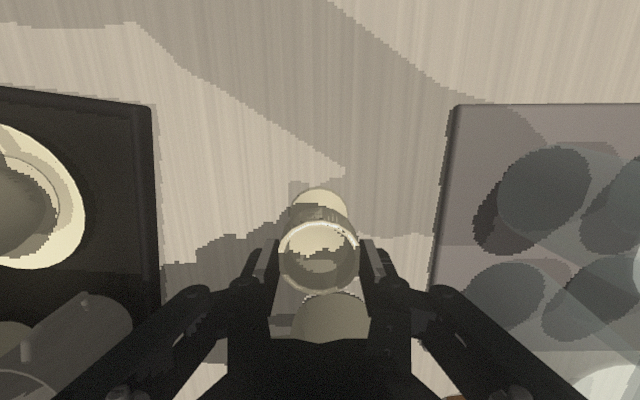

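>>> play_rows(deltas="-0.4 0 0 0.01 0 0 0;-0.4 0 0 0.025 0 0 0;-0.4 0 0 0.035 0 0 0;-0.4 0 0 0.035 0 0 0;-0.4 -0.006 0.01 0.01 0 0 0;-0.4 -0.01 0.018 0 0 0 0;-0.4 -0.011 0.022 0 0 0 0;-0.4 -0.011 0.022 0 0 0 0;-0.4 -0.011 0.022 0 0 0 0;-0.4 -0.011 0.022 0 0 0 0;-0.4 -0.011 0.022 0 0 0 0;-0.4 -0.011 0.022 0 0 0 0;-0.4 -0.011 0.022 0 0 0 0;-0.4 -0.011 0.022 0 0 0 0;-0.4 -0.011 0.022 0 0 0 0;-0.4 -0.011 0.022 0 0 0 0;-0.4 -0.011 0.022 0 0 0 0;-0.4 -0.008 0.012 0 0 0 0;-0.4 0 0 0 0 0 0;-0.4 0 0 0 0 0 0")

```text
clock: 37.65
position: [480.1, 184.1, 147.8]
tcp_rot: [-2.213, -2.215, 0.016]
wrist_force: [0.7, -1.0, -0.7]
gripper_width: 44.3
```

```bash
python3 - <<'E'
from h import *
o=st(460,210,80,0)
E
```

```text
t 37.65 p [480.1 184.1 147.8] toolyang 0.07 tilt z [-1.450e-02  1.000e-04 -9.999e-01] w 44.3 F [ 0.7 -1.  -0.7] q [-0.73  0.29  0.35  1.98 -0.13  0.91 -0.31]
 shift [-20.1  25.9 -67.8]
 turn [-0.0001 -0.0145 -0.0012] alt [ 2.2700e-02 -1.0000e-04  3.1403e+00]
```

>>> play_rows(deltas="-0.4 -0.01 0.014 -0.015 0 -0.01 0;-0.4 -0.008 0.01 -0.025 0 -0.004 0;-0.4 -0.002 0.002 -0.02 0 0 0;-0.4 0 0 -0.01 0 0 0;-0.4 0 0 0 0 0 0;-0.4 0 0 0 0 0 0")

```text
clock: 38.25
position: [463.4, 205.1, 76.8]
tcp_rot: [2.229, 2.209, 0.004]
wrist_force: [0.5, -0.1, 0.5]
gripper_width: 44.5
```

```bash
python3 - <<'E'
from h import *
o=st(460,210,39,0)
w=snapshot("wrist"); cv2.imwrite("pics/w21.png",w["img"][:,:,::-1])
E
```

```text
t 38.25 p [463.4 205.1  76.8] toolyang -0.51 tilt z [ 4.6e-03 -8.0e-04 -1.0e+00] w 44.5 F [ 0.5 -0.1  0.5] q [-0.76  0.37  0.31  2.07 -0.17  0.72 -0.35]
 shift [ -3.4   4.9 -37.8]
 turn [0.0008 0.0046 0.0089] alt [ 7.2000e-03 -1.2000e-03 -3.1327e+00]
```

View pics/w21.png

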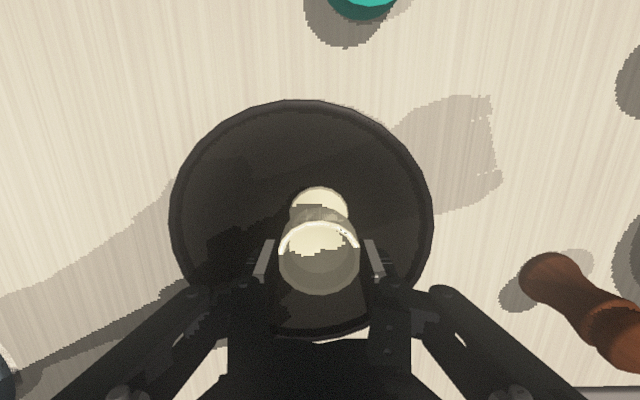

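>>> play_rows(deltas="-0.4 -0.002 0.003 -0.012 0 0.004 0;-0.4 -0.001 0.001 -0.012 0 0 0;-0.4 0 0 -0.006 0 0 0;-0.4 0 0 0 0 0 0;-0.4 0 0 0 0 0 0")

```text
clock: 38.8
position: [462.0, 209.4, 45.9]
tcp_rot: [2.232, 2.209, 0.005]
wrist_force: [0.3, -0.4, -1.9]
gripper_width: 44.5
```

```bash
python3 - <<'E'
from h import *
o=st(460,210,39,0)
E
```

```text
t 38.8 p [462.  209.4  45.9] toolyang -0.59 tilt z [ 0.0036  0.0011 -1.    ] w 44.5 F [ 0.3 -0.4 -1.9] q [-0.74  0.42  0.29  2.09 -0.19  0.65 -0.33]
 shift [-2.   0.6 -6.9]
 turn [-0.0011  0.0036  0.0104] alt [ 5.7000e-03  1.7000e-03 -3.1312e+00]
```

>>> play_rows(deltas="-0.4 0 0 -0.003 -0.001 0.003 0;-0.4 0 0 -0.0015 0 0 0;-0.4 0 0 -0.0005 0 0 0")

```text
clock: 39.1
position: [462.5, 209.6, 41.0]
tcp_rot: [2.232, 2.21, 0.002]
wrist_force: [-0.1, 0.3, -1.2]
gripper_width: 44.4
```

>>> play_rows(deltas="-0.4 0 0 -0.0008 0 0 0;-0.4 0 0 -0.0004 0 0 0")

```text
clock: 39.3
position: [462.7, 209.7, 39.9]
tcp_rot: [2.232, 2.209, 0.003]
wrist_force: [0.2, -0.3, -1.2]
gripper_width: 44.5
```

>>> play_rows(deltas="-0.4 0 0 -0.001 0 0.001 0;-0.4 0 0 -0.0004 0 0 0")

```text
clock: 39.5
position: [462.8, 209.8, 38.5]
tcp_rot: [-2.233, -2.21, -0.002]
wrist_force: [0.3, 0.1, -1.3]
gripper_width: 44.8
```

>>> play_rows(deltas="-0.4 0 0 -0.0006 0 0 0;-0.4 0 0 -0.0003 0 0 0")

```text
clock: 39.7
position: [462.9, 210.0, 38.4]
tcp_rot: [-2.232, -2.209, -0.003]
wrist_force: [-1.6, -1.2, 3.1]
gripper_width: 44.4
```

Contact at 38.4 (38.5 expected). I release.

>>> play_rows(deltas="0.1 0 0 0 0 0 0;0.15 0 0 0 0 0 0;0.25 0 0 0 0 0 0;0.4 0 0 0 0 0 0;0.4 0 0 0 0 0 0;0.4 0 0 0 0 0 0")

```text
clock: 40.3
position: [463.4, 210.2, 38.3]
tcp_rot: [2.233, 2.21, 0.005]
wrist_force: [-0.4, 1.1, 0.7]
gripper_width: 59.4
```

```bash
python3 - <<'E'
from h import *
o=st()
w=snapshot("wrist"); cv2.imwrite("pics/w22.png",w["img"][:,:,::-1])
E
```

```text
t 40.3 p [463.4 210.2  38.3] toolyang -0.59 tilt z [ 0.0022  0.002  -1.    ] w 59.4 F [-0.4  1.1  0.7] q [-0.74  0.43  0.29  2.09 -0.2   0.64 -0.32]
```

View pics/w22.png

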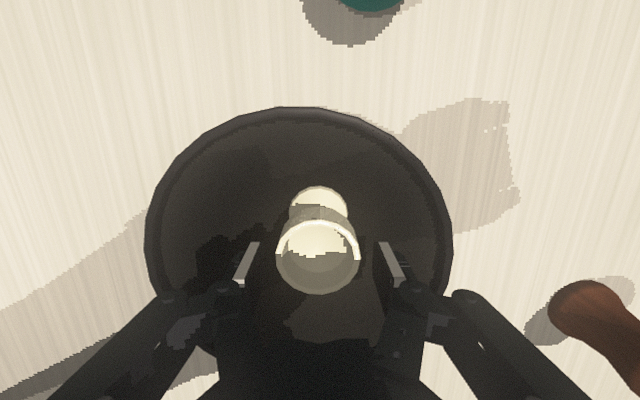

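>>> play_rows(deltas="0.6 0 0 0.012 0 0 0;1 0 0 0.035 0 0 0;1 0 0 0.045 0 0 0;1 0 0 0.045 0 0 0;1 0.004 -0.012 0.02 0 0 0;1 0.008 -0.025 0 0 0 0;1 0.008 -0.03 0 0 0 0;1 0.008 -0.03 0 0 0 0;1 0.008 -0.03 0 0 0 0;1 0.008 -0.03 0 0 0 0;1 0.008 -0.03 0 0 0 0;1 0.008 -0.03 0 0 0 0;1 0.008 -0.03 0 0 0 0;1 0.008 -0.03 0 0 0 0;1 0.008 -0.03 0 0 0 0;1 0.008 -0.03 0 0 0 0;1 0.008 -0.03 0 0 0 0;1 0.008 -0.03 0 0 0 0;1 0.008 -0.03 0 0 0 0;1 0.008 -0.03 0 0 0 0")

```text
clock: 42.35
position: [588.4, -261.0, 221.3]
tcp_rot: [2.217, 2.217, 0.035]
wrist_force: [-0.4, 0.4, -0.1]
gripper_width: 85.4
```

```bash
python3 - <<'E'
from h import *
o=st(616.5,-336.5,150,-5)
E
```

```text
t 42.35 p [ 588.4 -261.   221.3] toolyang -0.01 tilt z [ 0.0199  0.0112 -0.9997] w 85.4 F [-0.4  0.4 -0.1] q [-0.05  0.44  0.57  1.63 -0.27  1.14  0.6 ]
 shift [ 28.1 -75.5 -71.3]
 turn [-0.0103  0.0204 -0.0872] alt [-0.0312 -0.0158  3.0542]
```

>>> play_rows(deltas="1 0.008 -0.02 0 -0.003 0.005 -0.025;1 0.008 -0.02 -0.01 -0.003 0.005 -0.025;1 0.007 -0.015 -0.025 -0.002 0.005 -0.025;1 0.003 -0.006 -0.02 0 0.003 0;1 0 0 0 0 0 0;1 0 0 0 0 0 0")

```text
clock: 42.95
position: [614.1, -330.1, 169.8]
tcp_rot: [2.309, 2.123, 0.004]
wrist_force: [-0.9, -0.8, 0.7]
gripper_width: 85.5
```

```bash
python3 - <<'E'
from h import *
o=st(616.5,-336.5,100,-5)
w=snapshot("wrist"); cv2.imwrite("pics/w23.png",w["img"][:,:,::-1])
print(proj(w,(616.5,-336.5,79)),proj(w,(616.5,-336.5,58)))
t=snapshot("top"); crop(t,200,100,500,310,2.6,"t23.png")
E
```

```text
t 42.95 p [ 614.1 -330.1  169.8] toolyang -4.81 tilt z [ 0.0055 -0.0019 -1.    ] w 85.5 F [-0.9 -0.8  0.7] q [ 0.06  0.58  0.57  1.55 -0.34  1.11  0.62]
 shift [  2.4  -6.4 -69.8]
 turn [ 0.0019  0.0055 -0.0033] alt [-8.6000e-03  3.0000e-03  3.1383e+00]
[321.66934219 197.79150296] [321.3611703  191.34435224]
```

View pics/w23.png

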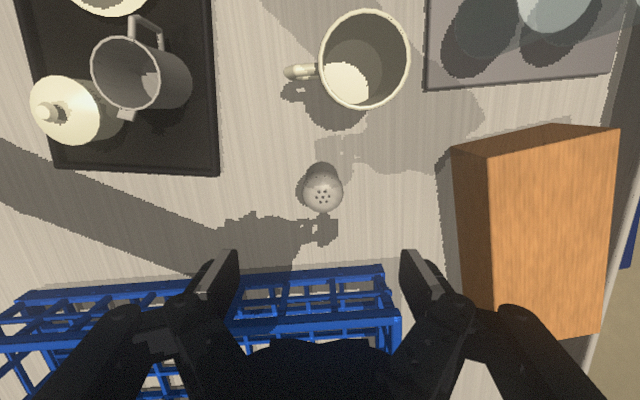

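View pics/t23.png

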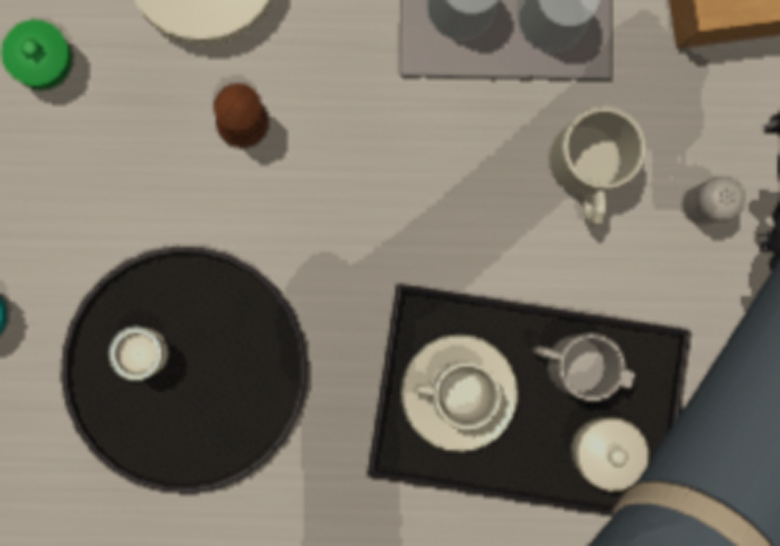

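```bash
python3 - <<'E'
from h import *
t=snapshot("top")
t["img"]=np.load("t0.npy")
for z in (0,60,120): print(z,onz(t,521,152,z).round(0),onz(t,527,200,z).round(0),onz(t,527,350,z).round(0))
E
```

```text
0 [ 687. -471.    0.] [ 563. -485.    0.] [ 187. -481.    0.]
60 [ 678. -447.   60.] [ 560. -460.   60.] [ 201. -455.   60.]
120 [ 668. -422.  120.] [ 556. -435.  120.] [ 215. -430.  120.]
```

>>> play_rows(deltas="1 0.001 -0.003 -0.02 0 0.003 0;1 0.001 -0.002 -0.025 0 0.002 0;1 0 -0.001 -0.02 0 0.002 0;1 0 0 -0.01 0 0 0;1 0 0 0 0 0 0;1 0 0 0 0 0 0")

```text
clock: 43.7
position: [618.2, -333.7, 94.1]
tcp_rot: [2.304, 2.128, 0.003]
wrist_force: [0.1, -0.3, 1.0]
gripper_width: 85.4
```

```bash
python3 - <<'E'
from h import *
o=st(617.5,-336.5,15,-5)
w=snapshot("wrist"); cv2.imwrite("pics/w24.png",w["img"][:,:,::-1])
print(proj(w,(617.5,-336.5,79)),proj(w,(617.5,-336.5,58)))
E
```

```text
t 43.7 p [ 618.2 -333.7   94.1] toolyang -4.53 tilt z [ 0.0051 -0.0023 -1.    ] w 85.4 F [ 0.1 -0.3  1. ] q [ 0.09  0.66  0.53  1.6  -0.38  0.98  0.66]
 shift [ -0.7  -2.8 -79.1]
 turn [ 0.0023  0.0051 -0.0082] alt [-0.008   0.0036  3.1334]
[318.38965695 227.56491048] [318.28807595 216.2331478 ]
```

View pics/w24.png

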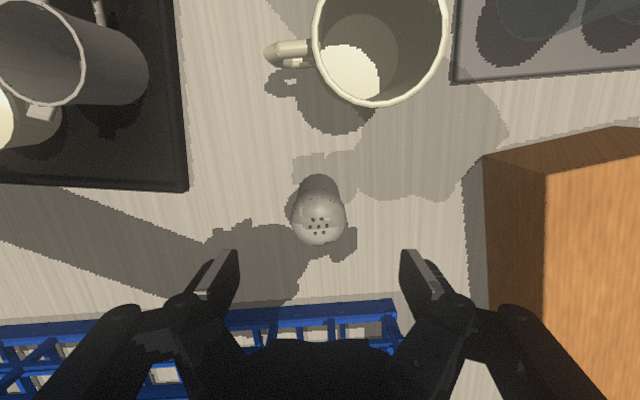

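>>> play_rows(deltas="1 -0.001 -0.002 -0.02 0 0.004 0;1 -0.001 -0.001 -0.025 0 0.003 0;1 0 0 -0.015 0 0.002 0;1 0 0 0 0 0 0;1 0 0 0 0 0 0")

```text
clock: 44.25
position: [618.0, -337.9, 33.9]
tcp_rot: [2.304, 2.13, -0.004]
wrist_force: [0.8, -1.3, -0.0]
gripper_width: 85.6
```

```bash
python3 - <<'E'
from h import *
o=st(617.5,-336,15,-5)
E
```

```text
t 44.25 p [ 618.  -337.9   33.9] toolyang -4.5 tilt z [ 0.0012 -0.0048 -1.    ] w 85.6 F [ 0.8 -1.3 -0. ] q [ 0.11  0.73  0.5   1.62 -0.42  0.89  0.69]
 shift [ -0.5   1.9 -18.9]
 turn [ 0.0048  0.0012 -0.0087] alt [-1.9000e-03  7.6000e-03  3.1329e+00]
```

>>> play_rows(deltas="1 0 0.0015 -0.007 0.004 0.001 0;1 0 0 -0.007 0 0 0;1 0 0 -0.003 0 0 0;1 0 0 0 0 0 0")

```text
clock: 44.65
position: [619.5, -337.0, 17.8]
tcp_rot: [2.304, 2.13, 0.002]
wrist_force: [-1.3, -1.4, 0.1]
gripper_width: 85.3
```

```bash
python3 - <<'E'
from h import *
o=st(617.5,-336,15,-5)
w=snapshot("wrist"); cv2.imwrite("pics/w25.png",w["img"][:,:,::-1])
print(proj(w,(617.5,-336,79)))
E
```

```text
t 44.65 p [ 619.5 -337.    17.8] toolyang -4.48 tilt z [ 0.0037 -0.0021 -1.    ] w 85.3 F [-1.3 -1.4  0.1] q [ 0.12  0.75  0.49  1.63 -0.43  0.87  0.7 ]
 shift [-2.   1.  -2.8]
 turn [ 0.0021  0.0037 -0.009 ] alt [-0.0058  0.0033  3.1325]
[315.37829092 291.99353955]
```

View pics/w25.png

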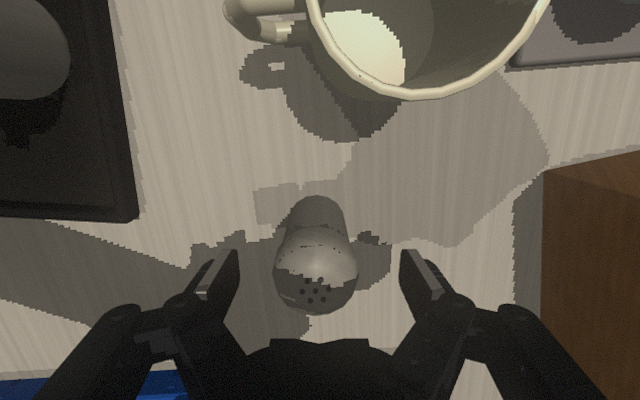

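>>> play_rows(deltas="0.8 -0.003 0.001 -0.002 0 0.002 0;0.4 0 0 0 0 0 0;0.2 0 0 0 0 0 0;0.05 0 0 0 0 0 0;-0.05 0 0 0 0 0 0;-0.15 0 0 0 0 0 0;-0.3 0 0 0 0 0 0;-0.5 0 0 0 0 0 0;-0.5 0 0 0 0 0 0;-0.5 0 0 0 0 0 0;-0.5 0 0 0 0 0 0", force=30)

```text
clock: 45.8
position: [617.0, -336.4, 17.1]
tcp_rot: [2.303, 2.13, 0.001]
wrist_force: [0.7, -0.2, 0.2]
gripper_width: 42.0
```

```bash
python3 - <<'E'
from h import *
o=st(617.5,-336,15,-5)
w=snapshot("wrist"); cv2.imwrite("pics/w26.png",w["img"][:,:,::-1])
E
```

```text
t 45.8 p [ 617.  -336.4   17.1] toolyang -4.48 tilt z [ 0.0036 -0.0031 -1.    ] w 42.0 F [ 0.7 -0.2  0.2] q [ 0.12  0.75  0.49  1.64 -0.43  0.86  0.7 ]
 shift [ 0.5  0.4 -2.1]
 turn [ 0.0031  0.0036 -0.0091] alt [-0.0056  0.0049  3.1325]
```

View pics/w26.png

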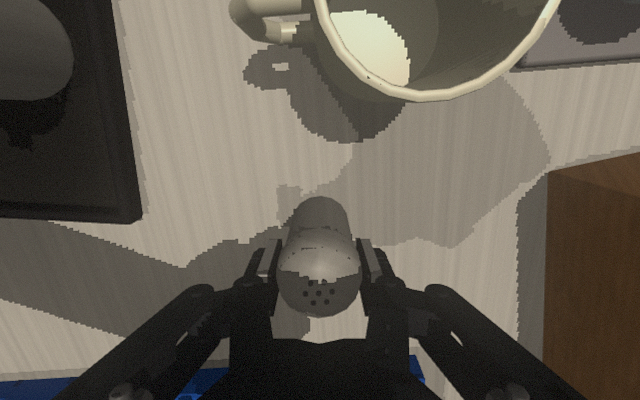

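>>> play_rows(deltas="-0.5 0 0 0 0 0 0;-0.5 0 0 0 0 0 0;-0.5 0 0 0 0 0 0")

```text
clock: 46.15
position: [617.0, -336.4, 17.1]
tcp_rot: [2.303, 2.13, 0.001]
wrist_force: [-0.2, 0.9, -0.3]
gripper_width: 42.1
```

>>> play_rows(deltas="-0.5 0 0 0.01 0 0 0;-0.5 0 0 0.025 0 0 0;-0.5 0 0 0.04 0 0 0;-0.5 0 0 0.04 0 0 0;-0.5 -0.004 0.012 0.025 0 0 0;-0.5 -0.008 0.02 0.005 0 0 0;-0.5 -0.009 0.024 0 0 0 0;-0.5 -0.009 0.024 0 0 0 0;-0.5 -0.009 0.024 0 0 0 0;-0.5 -0.009 0.024 0 0 0 0;-0.5 -0.009 0.024 0 0 0 0;-0.5 -0.009 0.024 0 0 0 0;-0.5 -0.009 0.024 0 0 0 0;-0.5 -0.009 0.024 0 0 0 0;-0.5 -0.009 0.024 0 0 0 0;-0.5 -0.009 0.024 0 0 0 0;-0.5 -0.009 0.024 0 0 0 0;-0.5 -0.009 0.024 0 0 0 0;-0.5 -0.009 0.024 0 0 0 0;-0.5 -0.009 0.024 0 0 0 0")

```text
clock: 48.15
position: [467.4, 38.4, 177.3]
tcp_rot: [2.316, 2.111, 0.008]
wrist_force: [-0.0, 0.4, -1.5]
gripper_width: 42.0
```

```bash
python3 - <<'E'
from h import *
o=st(455,118,90,-5)
w=snapshot("wrist"); cv2.imwrite("pics/w27.png",w["img"][:,:,::-1])
E
```

```text
t 48.15 p [467.4  38.4 177.3] toolyang -5.3 tilt z [ 0.0092 -0.0024 -1.    ] w 42.0 F [-0.   0.4 -1.5] q [-0.65  0.17  0.54  2.07 -0.1   0.92 -0.15]
 shift [-12.4  79.6 -87.3]
 turn [0.0024 0.0092 0.0053] alt [ 0.0145 -0.0038 -3.1362]
```

View pics/w27.png

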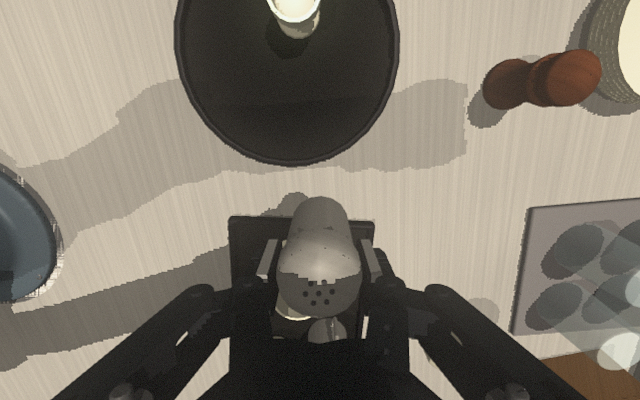

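>>> play_rows(deltas="-0.5 -0.003 0.018 -0.01 0.001 0.005 0;-0.5 -0.003 0.02 -0.015 0.001 0.003 0;-0.5 -0.002 0.02 -0.02 0 0 0;-0.5 -0.001 0.012 -0.02 0 0 0;-0.5 0 0.004 -0.01 0 0 0;-0.5 0 0 0 0 0 0;-0.5 0 0 0 0 0 0")

```text
clock: 48.9
position: [457.4, 119.4, 104.3]
tcp_rot: [-2.315, -2.123, -0.014]
wrist_force: [-0.0, 0.4, -1.3]
gripper_width: 41.6
```

```bash
python3 - <<'E'
from h import *
o=st(455,118,21,-5)
w=snapshot("wrist"); cv2.imwrite("pics/w28.png",w["img"][:,:,::-1])
E
```

```text
t 48.9 p [457.4 119.4 104.3] toolyang -4.96 tilt z [ 0.0056  0.0067 -1.    ] w 41.6 F [-0.   0.4 -1.3] q [-0.73  0.28  0.46  2.13 -0.19  0.76 -0.23]
 shift [ -2.4  -1.4 -83.3]
 turn [-0.0067  0.0056 -0.0008] alt [-0.0088 -0.0105  3.1408]
```

View pics/w28.png

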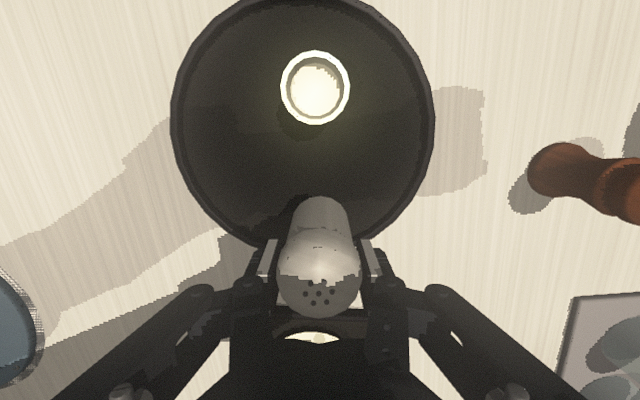

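>>> play_rows(deltas="-0.5 -0.001 0.001 -0.02 -0.005 0.006 0;-0.5 -0.001 0 -0.025 0 0.003 0;-0.5 0 0 -0.015 0 0 0;-0.5 0 0 -0.006 0 0 0;-0.5 0 0 0 0 0 0;-0.5 0 0 0 0 0 0")

```text
clock: 49.55
position: [461.9, 117.6, 42.8]
tcp_rot: [2.322, 2.113, 0.018]
wrist_force: [0.1, -0.9, -1.4]
gripper_width: 41.8
```

```bash
python3 - <<'E'
from h import *
o=st(455,121,21,-5)
E
```

```text
t 49.55 p [461.9 117.6  42.8] toolyang -5.39 tilt z [ 0.0097  0.0067 -0.9999] w 41.8 F [ 0.1 -0.9 -1.4] q [-0.67  0.39  0.41  2.17 -0.28  0.61 -0.15]
 shift [ -6.9   3.4 -21.8]
 turn [-0.0067  0.0096  0.0068] alt [ 0.0151  0.0105 -3.1348]
```

>>> play_rows(deltas="-0.5 -0.003 0.002 -0.005 -0.006 0.009 0;-0.5 -0.001 0.001 -0.006 0 0.002 0;-0.5 0 0 -0.003 0 0 0;-0.5 0 0 0 0 0 0;-0.5 0 0 0 0 0 0")

```text
clock: 50.05
position: [459.3, 121.7, 29.8]
tcp_rot: [-2.323, -2.115, -0.005]
wrist_force: [-0.9, -0.4, -1.9]
gripper_width: 41.8
```

```bash
python3 - <<'E'
from h import *
o=st(455,121,21,-5)
E
```

```text
t 50.05 p [459.3 121.7  29.8] toolyang -5.37 tilt z [ 0.0018  0.0023 -1.    ] w 41.8 F [-0.9 -0.4 -1.9] q [-0.67  0.42  0.4   2.18 -0.29  0.59 -0.15]
 shift [-4.3 -0.7 -8.8]
 turn [-0.0023  0.0018  0.0064] alt [ 2.9000e-03  3.6000e-03 -3.1352e+00]
```

>>> play_rows(deltas="-0.5 0 0 -0.0035 -0.002 0.001 0;-0.5 0 0 -0.0025 0 0 0;-0.5 0 0 -0.0005 0 0 0;-0.5 0 0 0 0 0 0")

```text
clock: 50.45
position: [459.4, 121.7, 22.8]
tcp_rot: [2.323, 2.115, 0.001]
wrist_force: [-0.0, 0.2, -0.9]
gripper_width: 41.6
```

>>> play_rows(deltas="-0.5 0 0 -0.0006 0 0 0;-0.5 0 0 -0.0003 0 0 0")

```text
clock: 50.65
position: [459.4, 121.6, 21.9]
tcp_rot: [2.323, 2.114, 0.001]
wrist_force: [-0.0, -0.2, -1.2]
gripper_width: 41.4
```

>>> play_rows(deltas="-0.5 0 0 -0.0008 0 0 0;-0.5 0 0 -0.0004 0 0 0")

```text
clock: 50.85
position: [459.7, 121.7, 20.9]
tcp_rot: [2.323, 2.114, 0.002]
wrist_force: [-1.0, 0.4, 3.0]
gripper_width: 41.6
```

Contact at 20.9 (21.1 expected). I release.

>>> play_rows(deltas="0.02 0 0 0 0 0 0;0.1 0 0 0 0 0 0;0.2 0 0 0 0 0 0;0.4 0 0 0 0 0 0;0.4 0 0 0 0 0 0;0.4 0 0 0 0 0 0")

```text
clock: 51.45
position: [460.4, 121.9, 21.3]
tcp_rot: [2.322, 2.114, 0.004]
wrist_force: [0.4, 0.1, 0.5]
gripper_width: 59.7
```

```bash
python3 - <<'E'
from h import *
o=st()
w=snapshot("wrist"); cv2.imwrite("pics/w29.png",w["img"][:,:,::-1])
E
```

```text
t 51.45 p [460.4 121.9  21.3] toolyang -5.38 tilt z [ 0.0029  0.001  -1.    ] w 59.7 F [0.4 0.1 0.5] q [-0.66  0.44  0.39  2.18 -0.3   0.57 -0.14]
```

View pics/w29.png

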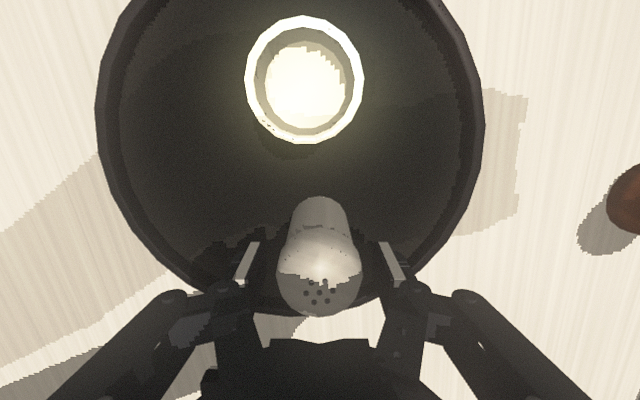

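>>> play_rows(deltas="0.6 0 0 0.012 0 0 0;0.7 0 0 0.03 0 0 0;1 0 0 0.045 0 0 0;1 0 0 0.045 0 0 0;1 0 0 0.04 0 0 0;1 0.01 0.02 0.02 0 0 0;1 0.01 0.03 0 0 0 0;1 0.005 0.04 0 0 0 0.02;1 0 0.04 0 0 0 0.03;1 0 0.04 0 0 0 0.03;1 0 0.04 0 0 0 0.03;1 0 0.04 0 0 0 0.03;1 -0.01 0.04 0 0 0 0.03;1 -0.01 0.04 0 0 0 0.03;1 -0.02 0.04 0 0 0 0.03;1 -0.02 0.03 0 0 0 0.02;1 0 0 0 0 0 0;1 0 0 0 0 0 0")

```text
clock: 53.3
position: [419.8, 530.5, 238.1]
tcp_rot: [2.044, 2.382, 0.026]
wrist_force: [0.6, -0.3, -0.7]
gripper_width: 85.4
```

```bash
python3 - <<'E'
from h import *
st()
t=snapshot("top"); s=snapshot("side")
crop(t,150,90,500,320,2.28,"tF.png"); crop(s,200,110,440,350,2.4,"sF.png")
arcfit(t,18,376.3,250.3,55,0,360,pol=1)
for n,p,z,r in [("cup",(428.8,-97.5),68,31),("jug",(457.5,-213),76,29),("sugar",(377,-236),52,32.5),("egg",(463,210),70,23.5),("salt",(460,122),66,21.5),("mug",(656,-221),88,38)]:
    print(n); arcfit(t,z,*proj(t,(*p,z)),r,0,360)
E
```

```text
t 53.3 p [419.8 530.5 238.1] toolyang 8.74 tilt z [ 0.0129  0.0105 -0.9999] w 85.4 F [ 0.6 -0.3 -0.7] q [-1.19  0.45  0.32  1.52 -0.14  1.18 -0.69]
arc n 120 ctr [428.2 -98.9] rms 0.3 free [428.2 -98.9  55.3]
cup
arc n 98 ctr [426.5 -97.1] rms 1.73 free [428.3 -98.6  28.2]
jug
arc n 120 ctr [ 457.6 -212.6] rms 2.04 free [ 457.2 -213.5   31.1]
sugar
arc n 120 ctr [ 375.4 -238.2] rms 0.65 free [ 375.5 -238.3   33.2]
egg
arc n 120 ctr [462.1 208.4] rms 0.66 free [462.1 208.5  24.2]
salt
arc n 120 ctr [459.1 120.9] rms 0.74 free [459.2 121.   20.8]
mug
arc n 120 ctr [ 655.4 -220.3] rms 2.29 free [ 656.1 -220.8   35.5]
```

View pics/tF.png

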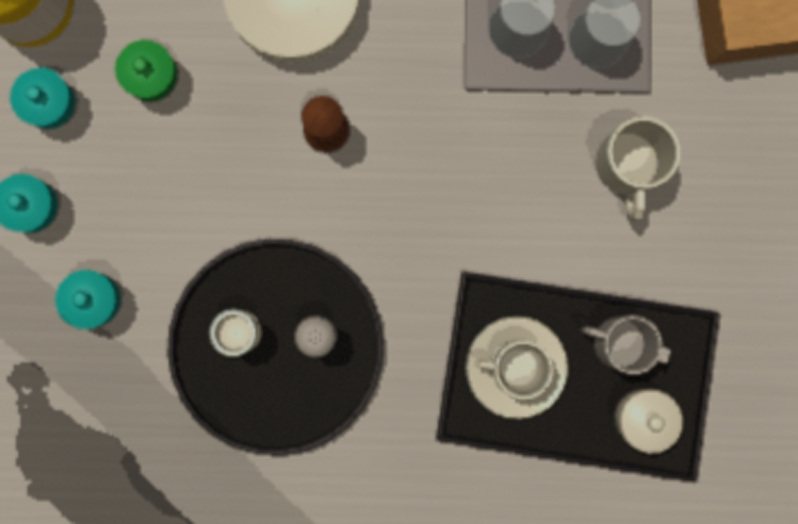

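View pics/sF.png

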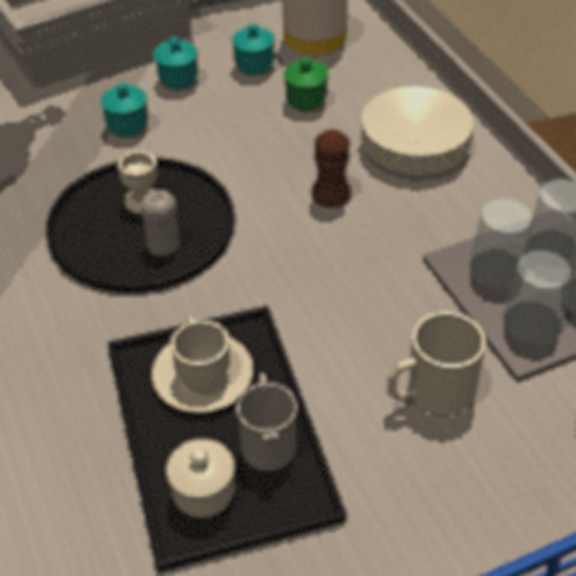

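Every piece stands upright on its tray, and the mug and pepper mill have not moved. I hand in.

```bash
python3 - <<'E'
from rig import *
import numpy as np
print(np.round(get_obs()["joint_velocities"],3)); print(close_job())
E
```

```text
[ 0.019 -0.002  0.017  0.007  0.007 -0.004  0.001]
the job is handed in; nothing more can be done
None
```

Both trays are made up and the job is handed in at about 53 s of the 138 s allowed. The coffee cup is on the saucer, with the milk jug and the white sugar pot beside it on the oblong tray. The egg cup and the salt shaker are on the round tray.

- **Last look:** the top and side pictures show all five pieces upright and inside the rims. The mug and the coloured sugar pots look untouched, and the pepper mill is where it was.
- **Cup centring:** the cup is within about 1 mm of the saucer's centre. The final top-view fit disagreed: with the rim radius fixed it put the cup about 2.5 mm off. Leaving the radius free, or measuring from the wrist camera, gave about 0.5 mm. I trust the smaller figure.
- **Set-down force:** four pieces touched down at about 3 to 6 N. The cup was pressed on the saucer with a brief 38 N at the wrist, then lifted slightly and set down again at about 15 N before release. The saucer did not shift.
- **Grip on the salt and sugar:** the finger widths suggest I held both near the dome or lid edge, not mid-body. Neither slipped.

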